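# Lock the laptop-arm column with its quick-release lever

### The job

The clamp of the short metal column on the desk has been left slack. Set its round thumb nut so that the cam lever begins to meet firm resistance when it stands about straight out, in line with the bolt, then fold the lever fully home beside the column so that the clamp is tight. Do not force the lever - if it is too stiff, ease the nut off - and leave the other things on the desk where they are.

Things in the scene. Friction and masses are not known exactly. Their poses are not given: they have to be found in the camera images.
- stand: fixed column: dark steel base plate 220 x 180 x 10 mm, aluminium tube 30 mm across, a split clamp collar 44 mm across (134 to 166 mm above the desk) and the tube's end at 174 mm. Origin on the desk under the column's axis; x points away from the robot's side, z up. All angles and points here use these axes.
- bolt_mid (a point): middle of the horizontal draw bolt, which runs along the stand's y, 52 mm in front (-x) of the column's axis, 150 mm above the desk, through the collar's two lugs. Lugs: 28 mm tall, 27 mm wide along y, ending 12 mm in front of the bolt. Thumb nut on the bolt's +y end, cam lever on its -y end. The lug saddles reach 20 mm to the lever's side and 17 mm to the nut's side.
- nut_center (a point): on the bolt's axis (y), middle of the nut's knurled head: a cylinder 30 mm across, 24 mm long, 42 mm from bolt_mid. Tightens clockwise seen from its free (+y) end: its top moves to the stand's -x. 6 mm of thread a turn. Turns freely (0.05 N m) while slack; needs about 0.6 to 2.9 rad from its unknown start, which cannot be seen. What follows: see bolt_end.
- bolt_end (a point): free (+y) end of the bolt. With the lever left straight out, the nut's torque rises to about 0.3 N m within 0.2 rad once the clamp bites, and further turning pushes the lever back open: the sign that the nut is set. Turning on overtightens. Let go, the nut may spring back up to 0.2 rad, no more. 0.1 rad of nut moves the angle at which the lever bites by about 0.1 rad.
- lever_pivot (a point): the lever's upright pivot at mid height of the blade: 52 mm in front (-x) of the column's axis, 30 mm to its -y side, 150 mm above the desk
- lever_blade: the lever's flat steel blade: 9 mm thick, 16 mm tall (142 to 158 mm above the desk), reaching 82 mm from the pivot; origin on the pivot, the blade runs along its own -x, z up. It swings level. Home, its inner side is 3 mm from the collar, so only its outer side (away from the column) can be reached there.
- lever (a joint): rad about the upright pivot, counter-clockwise seen from above. 0: open, pointing to the stand's -x (starts 0 to 0.5); 1.57: straight out to -y, in line with the bolt; 3.14: home, to +x beside the column. Slack, it moves with 2 N at 60 mm and stays put. After it bites the push rises over 0.8 rad to 6-23 N on a well-set nut, then it snaps over centre and stays home; let go part way it springs back.
- squeeze (a joint): how far the split collar is squeezed shut at its lugs, in m: 0 while slack, 0.35 to 1.05 mm with the lever home on a well-set nut (a reading too noisy to be much of a guide)
- mug: white mug, 80 mm across, 92 mm tall, origin under its centre; a bystander
- hex_key: L-shaped hex key of 6 mm bar lying on the desk, 96 mm by 31 mm, origin at the middle of its long arm; a bystander
- sticky_pad: pad of sticky notes, 76 x 76 x 12 mm, origin under its centre; a bystander
- mouse: black computer mouse, 105 x 60 x 33 mm, origin under its centre; a bystander
- stapler: black stapler, 130 x 34 x 49 mm, origin under its centre; a bystander

How it is judged:
By the outcome, as a careful person would: the job done as asked, in the order asked, and still so for the second after the job is handed in, with the robot touching nothing.
It also fails if it takes over 72 s, if anything falls off the work surface, if the arm or the gripper's body presses on something with over 40 N, if the wrist force passes 120 N, or if a joint passes its speed limit or range.

### The arm

A 6-joint arm with a two-finger parallel gripper is mounted at the origin on the work surface. World frame = base frame: x ahead of the robot, y to its left, z up, the work surface at z = 0. Lengths are in m, angles in degrees, forces in N, time in s.
With the tool pointing down it reaches from about 0.225 to 0.725 m from the base axis. Payload 3.1 kg.
Tool frame: the origin (TCP) lies at the very end of the fingers, on their centre line; the grasp point (between the pads) lies 19 mm behind it (env.grip_depth is the distance from the TCP to the grasp point, in m); z points along the fingers, x is the direction in which the jaws open and shut, and the axes are right-handed (so a half turn about z gives the same grasp; the last joint's range is limited). The gripper opens to 85 mm and grips with 20 to 120 N. Pads are 22 mm wide; open, the fingers measure 114 mm over their backs; the gripper's body (76 mm by 85 mm) begins 54 mm behind the grasp point. The pads swing forward as they close: fully open they stand 13 mm farther back than shut.
Start: joints at [60.688, 2.75, 5.684, 92.934, 0, 82.678], TCP at [0.197, 0.487, 0.231] pointing down, gripper open.
Joint ranges: [-166.93, 166.93], [-56.73, 111.36], [-69.38, 81.34], [-121.58, 131.49], [-85.45, 84.26], [-180, 180]. Speed limits (degrees/s): [159.86, 159.86, 180, 180, 180, 180].

### API

Orientations are given as [roll, pitch, yaw] about the fixed x, y, z axes, in that order (R = Rz(yaw) Ry(pitch) Rx(roll)).
In Python, from plant import env, viewer, close_job, find_in, cut_out, landmark_of gives the robot as it stands. The module is installed in compiled form; this text tells all that it offers.
- The arm moves only by the tool drive_tool, never from a script. Its argument "plan" is a list of rows, each an object of numbers: "grip": the opening in per cent of the stroke, from 0 (shut) to 100 (fully open); "dx", "dy", "dz": the shift along the world's x, y, z in cm; "turn": the turn about the world's z in rad. A call has 1 to 20 rows; each row is the pose to reach, as a shift and turn from the pose commanded when the call began; what a row does not reach only later rows make up. A row lasts 1/10 s, in which the tool goes at most 50 mm and 8.59 degrees, less where a joint would pass 70% of its speed; a pose out of reach is approached as far as the arm can. A call with a gripper value outside its range is refused whole. The fingers move at their own pace and stop on an object; "squeeze" is the grip in N (left out, the last holds). Time passes only in rows, so rows that repeat a pose let the fingers close. It gives the time, the measured TCP pose, the force and the opening at its end, in the units of the state.
- env.read_state(): the state, without advancing time (a new reading comes with each control period).
- viewer.snapshot(name): name is "scene" or "top" or "wrist"; returns (picture, depth): 480x640x3 uint8, red, green, blue; 480x640 float32, m along the optical axis (not along the pixel's ray), 0 where there is no reading.
- viewer.camera_info(name): a dict with "fx", "fy", "cx", "cy" (pixels), "cam_to_world" (4x4, takes a point from camera to world coordinates); the wrist camera has in their place "T_tool_cam" (4x4, takes a point from camera to tool coordinates, whose origin is the TCP and whose axes are the tool frame's). Camera axes: x right, y down, z forward; pixel columns grow to the right and rows downward; lengths in m; the calibration is good to about 2 mm. A picture is of the moment at which its call begins: read the wrist's pose just before it. camera_info takes no time and is no camera call.
- close_job(): hands the job in, once; it reports no verdict.
Trained networks look in the newest picture that a camera, given by its name, has taken for a name from the list of things; names that differ only in an ending like _2 or _b are one class to them, and where a whole thing is asked for, a point or a joint stands for the part that bears it (a point fixed in the world has none). Each returns a list of dicts, best first, with "p" (0 to 1); they miss things now and then, are a little off and sometimes report something else, mostly with a low value. They report only what shows in the picture. A call takes as long as a camera call.
- find_in(camera, name): "xy" ([column, row] in pixels, amid what is visible of it).
- cut_out(camera, name): "pixels" (480x640 bool, what is visible of it) and "xy" ([column, row] in pixels, amid what is visible of it).
- landmark_of(camera, name): "xy" ([column, row] in pixels: a listed point, or the origin of a listed thing).
The state is a dict: "time_s": time; "joint_pos": joint angles; "qd": joint speeds; "effort": joint torques, N m; "position": TCP position; "orientation": TCP orientation; "force": force on the tool from outside, world axes, zero at the start; "torque": the same for the moment, N m; "gripper_width": opening from 0.0 (shut) to 1.0 (fully open).
Only numpy, scipy, OpenCV 4.12 (cv2) and the standard library are available. Lean on these libraries where they do the work, as an engineer would, in place of code of your own. Each camera call takes 0.05 s, during which the arm holds its last target.

## Working session

There is one attempt and no reset: what is moved stays moved. The work goes in short steps, Python scripts to look and compute and a tool call to move; the robot and the scene stay as the last step left them, time stands still between calls to the robot, and variables do not carry over. Pictures are saved under pics/ and viewed, and the job is handed in when it is done.

Besides the shell and the picture viewer there is one more tool, called after "Call:" by a JSON object that holds its "api" and its "payload", one argument or row to a line. drive_tool: Moves the arm, as the interface text tells. Its arguments: {"type":"object","properties":{"plan":{"type":"array"},"squeeze":{"type":"number"}},"required":["plan"]}

```bash
mkdir -p pics; cat > h.py <<'E'
import numpy as np, cv2
from plant import env, viewer, close_job, find_in, cut_out, landmark_of
def p2w(cam,xy,depth=None,z=None):
    c=viewer.camera_info(cam); T=np.array(c["cam_to_world"])
    r=np.array([(xy[0]-c["cx"])/c["fx"],(xy[1]-c["cy"])/c["fy"],1.])
    d=T[:3,:3]@r
    if z is not None: return T[:3,3]+d*(z-T[2,3])/d[2]
    return T[:3,3]+d*depth
def w2p(cam,P):
    c=viewer.camera_info(cam); T=np.array(c["cam_to_world"])
    q=T[:3,:3].T@(np.array(P)-T[:3,3]); return [c["fx"]*q[0]/q[2]+c["cx"],c["fy"]*q[1]/q[2]+c["cy"]]
def save(n,img): cv2.imwrite("pics/"+n,img[:,:,::-1])
E
python3 - <<'E'
from h import *
print(env.read_state(), env.grip_depth)
for c in ["scene","top","wrist"]:
    p,d=viewer.snapshot(c); save(c+"0.png",p); np.save(c+"0d.npy",d)
    if c!="wrist":
        for n in ["stand","bolt_mid","nut_center","bolt_end","lever_pivot","lever_blade"]:
            r=landmark_of(c,n); print(c,n,[(np.round(k["xy"],1),round(k["p"],2)) for k in r[:2]])
    print(viewer.camera_info(c))
E
```

```text
{'time_s': 0.0, 'joint_pos': array([ 6.06891501e+01,  2.79146724e+00,  5.59141955e+00,  9.29324589e+01,
       -8.67289736e-04,  8.26786831e+01]), 'qd': array([-0.00056286,  0.03607074, -0.06235059, -0.04318782,  0.03068585,
        0.0036509 ]), 'effort': array([ 7.98871060e-04, -3.38782132e+01,  3.20014715e+01,  2.02705467e-02,
       -1.40922401e-05, -2.99175554e-05]), 'position': array([0.19628827, 0.48627347, 0.23012839]), 'orientation': array([-1.79983974e+02,  1.31536811e-01,  6.80104864e+01]), 'force': array([ 0.25195612, -0.58905592,  0.69492098]), 'torque': array([-0.04207076, -0.0109996 , -0.00991329]), 'gripper_width': 0.9998209289487799} 0.0187
scene stand [(array([309.1, 205.6]), 0.63)]
scene bolt_mid [(array([308.8, 132.1]), 0.84), (array([325.5, 133.9]), 0.19)]
scene nut_center [(array([325.8, 132.8]), 0.83)]
scene bolt_end [(array([335.8, 131.5]), 0.82), (array([293.3, 132.5]), 0.22)]
scene lever_pivot [(array([294.1, 131.2]), 0.64), (array([487.2, 193.9]), 0.27)]
scene lever_blade [(array([295.1, 131.2]), 0.51), (array([241.8, 210.8]), 0.26)]
{'fx': 538.647713118594
[... 926 characters left out ...]
938706e-01,  1.10592052e-02,  5.27577244e-04,
        -2.38522269e-02],
       [-1.64011073e-03, -1.00832064e-01, -9.94902108e-01,
         8.84601324e-01],
       [ 0.00000000e+00,  0.00000000e+00,  0.00000000e+00,
         1.00000000e+00]])}
{'fx': 401.4565974602868, 'fy': 401.4565974602868, 'cx': 327.5572323810877, 'cy': 244.3624644028834, 'T_tool_cam': array([[ 9.99999957e-01,  1.53878970e-04,  2.48825019e-04,
        -6.70482062e-04],
       [-2.23412339e-04,  9.50772278e-01,  3.09890344e-01,
        -8.00660756e-02],
       [-1.88890324e-04, -3.09890386e-01,  9.50772272e-01,
        -1.43847551e-01],
       [ 0.00000000e+00,  0.00000000e+00,  0.00000000e+00,
         1.00000000e+00]])}
```

View pics/top0.png

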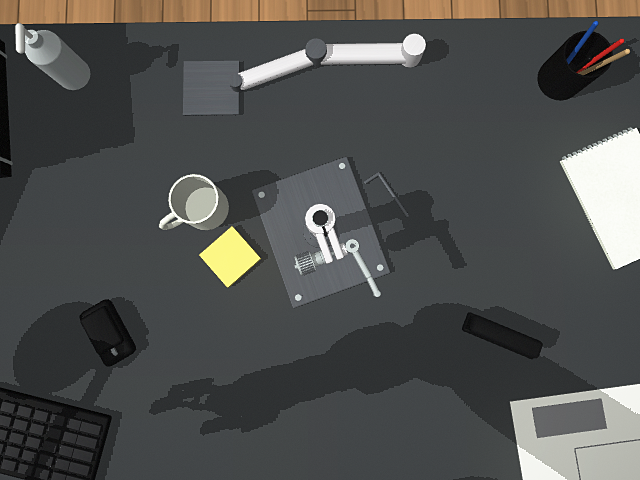

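View pics/scene0.png

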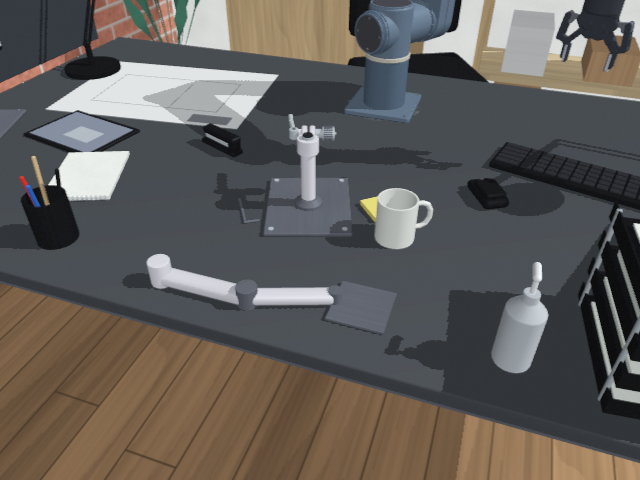

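```bash
python3 - <<'E'
from h import *
P={}
for n,xy,z in [("stand",(320.5,230.9),0),("bolt_mid",(329.3,252.1),.15),("nut",(304.1,261.8),.15),("bolt_end",(296.3,267.3),.15),("pivot",(353.6,244.3),.15)]:
    print(n,p2w("top",xy,z=z).round(4))
for n,xy,z in [("stand",(309.1,205.6),0),("bolt_mid",(308.8,132.1),.15),("nut",(325.8,132.8),.15),("bolt_end",(335.8,131.5),.15),("pivot",(294.1,131.2),.15)]:
    print("scene",n,p2w("scene",xy,z=z).round(4))
import numpy as np
d=np.load("top0d.npy"); 
# fit stand: tube top points z~0.174, high points
ys,xs=np.nonzero(d>0)
c=viewer.camera_info("top");T=np.array(c["cam_to_world"])
D=d[ys,xs];W=(T[:3,:3]@np.array([(xs-c["cx"])/c["fx"]*D,(ys-c["cy"])/c["fy"]*D,D])).T+T[:3,3]
m=(W[:,2]>.13)&(W[:,2]<.185)&(np.hypot(W[:,0]-.48,W[:,1]+.03)<.17)
np.save("W.npy",W[m]); print(m.sum())
p=cv2.imread("pics/top0.png"); cv2.imwrite("pics/topz.png",cv2.resize(p[170:330,230:430],None,fx=4,fy=4,interpolation=cv2.INTER_CUBIC)[:600,:800])
for row in range(205,300,6): print(row,d[row,280:385:6].round(3))
E
```

```text
stand [ 0.5881 -0.0253  0.    ]
bolt_mid [ 0.5401 -0.0375  0.15  ]
nut [ 0.5264 -0.0008  0.15  ]
bolt_end [0.5185 0.0106 0.15  ]
pivot [ 0.5511 -0.0731  0.15  ]
scene stand [ 0.5849 -0.022   0.    ]
scene bolt_mid [ 0.5354 -0.0397  0.15  ]
scene nut [ 0.5264 -0.0051  0.15  ]
scene bolt_end [0.5135 0.0128 0.15  ]
scene pivot [ 0.5419 -0.0702  0.15  ]
2349
205 [0.886 0.884 0.885 0.885 0.886 0.885 0.726 0.726 0.887 0.885 0.884 0.886
 0.882 0.882 0.886 0.896 0.893 0.895]
211 [0.883 0.884 0.884 0.885 0.883 0.727 0.721 0.718 0.725 0.886 0.883 0.884
 0.884 0.88  0.883 0.892 0.897 0.892]
217 [0.882 0.882 0.883 0.883 0.882 0.728 0.718 0.717 0.719 0.725 0.882 0.881
 0.885 0.882 0.884 0.891 0.894 0.891]
223 [0.88  0.88  0.882 0.884 0.882 0.725 0.715 0.715 0.727 0.724 0.883 0.881
 0.882 0.881 0.879 0.882 0.892 0.895]
229 [0.879 0.879 0.88  0.879 0.871 0.726 0.724 0.724 0.723 0.729 0.881 0.879
 0.879 0.88  0.879 0.882 0.892 0.893]
235 [0.882 0.877 0.878 0.881 0.873 0.865 0.725 0.725 0.727 0.724 0.878 0.88
 0.88  0.878 0.879 0.88  0.883 0.889]
241 [0.876 0.876 0.876 0.878 0.876 0.871 0.864 0.723 0
[... 394 characters left out ...]
.877 0.873]
265 [0.873 0.875 0.873 0.721 0.72  0.719 0.73  0.876 0.875 0.874 0.874 0.874
 0.876 0.87  0.727 0.875 0.873 0.874]
271 [0.874 0.872 0.875 0.875 0.721 0.726 0.872 0.871 0.871 0.872 0.872 0.874
 0.872 0.872 0.726 0.875 0.873 0.875]
277 [0.883 0.873 0.87  0.875 0.871 0.875 0.87  0.874 0.873 0.871 0.874 0.872
 0.873 0.871 0.873 0.724 0.874 0.881]
283 [0.882 0.872 0.871 0.871 0.872 0.87  0.869 0.869 0.867 0.871 0.869 0.873
 0.871 0.869 0.88  0.726 0.883 0.882]
289 [0.879 0.873 0.87  0.871 0.87  0.871 0.868 0.867 0.866 0.868 0.868 0.88
 0.881 0.882 0.882 0.88  0.722 0.879]
295 [0.879 0.879 0.87  0.867 0.871 0.866 0.868 0.868 0.87  0.878 0.876 0.879
 0.879 0.878 0.877 0.88  0.721 0.877]
```

View pics/topz.png

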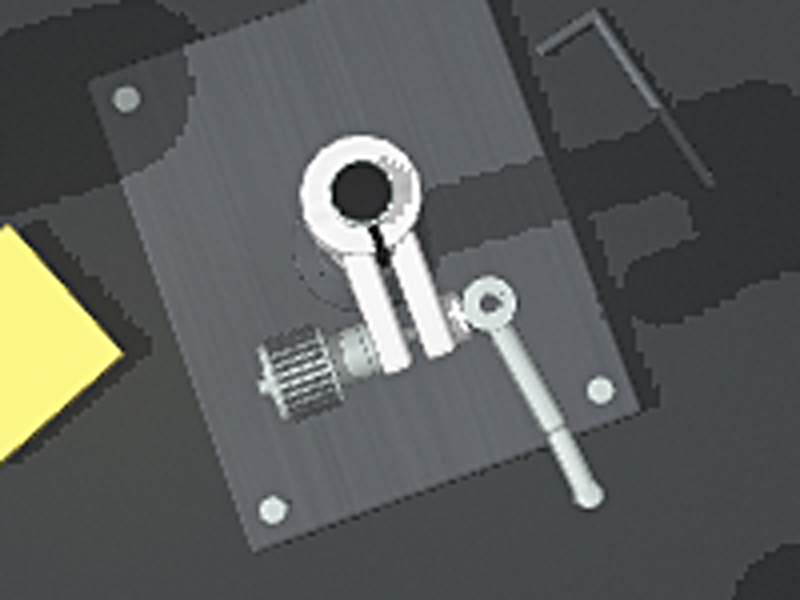

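The top view shows the column at (320,218), the nut at (304,262), the lever pivot at (353,246) with its blade running to (377,294), nearly open. Next I fit the stand's pose.

```bash
python3 - <<'E'
from h import *
from scipy.optimize import least_squares
W=np.load("W.npy")
local={"stand":(0,0,0),"bolt_mid":(-.052,0,.15),"nut":(-.052,.042,.15),"pivot":(-.052,-.030,.15),"top":(0,0,.174),
"c1":(-.11,-.09,.01),"c2":(-.11,.09,.01),"c3":(.11,.09,.01),"c4":(.11,-.09,.01)}
o={"top":{"bolt_mid":(329.3,252.1),"nut":(304.1,261.8),"pivot":(353.6,245.),"top":(320.3,217.6),
 "c1":(230+638/4,170+410/4),"c2":(230+255/4,170+550/4),"c3":(253,190.5)},
 "scene":{"bolt_mid":(308.8,132.1),"nut":(325.8,132.8),"pivot":(294.1,131.2)}}
def f(q,full=False):
    x,y,a=q;r=[];lab=[]
    for c in o:
        for n,xy in o[c].items():
            l=local[n];P=[x+np.cos(a)*l[0]-np.sin(a)*l[1],y+np.sin(a)*l[0]+np.cos(a)*l[1],l[2]]
            e=np.array(w2p(c,P))-xy; r+=list(e*(1 if c=="top" else .6)); lab.append((c,n,e.round(1)))
    return lab if full else np.array(r)
s=least_squares(f,[.587,-.025,.33],loss="soft_l1");q=s.x
print(q,np.degrees(q[2]))
for l in f(q,True):print(l)
np.save("q.npy",q)
R=np.array([[np.cos(q[2]),-np.sin(q[2])],[np.sin(q[2]),np.cos(q[2])]])
L=(W[:,:2]-q[:2])@R
def rep(n,m): print(n,m.sum(),L[m].min(0).round(4),L[m].max(0).round(4),np.median(L[m],0).round(4))
rep("nut",(L[:,1]>.028)&(L[:,1]<.07)&(L[:,0]<-.03)&(W[:,2]>.15))
rep("col",(np.abs(L[:,1])<.03)&(L[:,0]>-.03))
m=(L[:,1]<-.02)&(L[:,0]<-.065);rep("lever",m)
c=L[m]; v=np.polyfit(c[:,0],c[:,1],1); print("lever fit",v, np.arctan2(-(np.median(c,0)[1]+.030),-(np.median(c,0)[0]+.052)), W[m][:,2].max())
# mask lever
E
```

```text
[ 0.58843206 -0.0248223   0.33213851] 19.030134661157476
('top', 'bolt_mid', array([2.9, 0.5]))
('top', 'nut', array([0.9, 0.5]))
('top', 'pivot', array([-2. ,  0.7]))
('top', 'top', array([-0.1, -0.7]))
('top', 'c1', array([ 1.4, -0.2]))
('top', 'c2', array([-1.4,  0.3]))
('top', 'c3', array([-2.2, -2. ]))
('scene', 'bolt_mid', array([-1.6,  0.6]))
('scene', 'nut', array([1.5, 0.1]))
('scene', 'pivot', array([-1.2,  1.4]))
nut 399 [-0.0685  0.028 ] [-0.037   0.0583] [-0.0535  0.042 ]
col 854 [-0.03  -0.021] [0.021  0.0224] [-0.0046  0.0013]
lever 320 [-0.1327 -0.0449] [-0.0653 -0.0271] [-0.0983 -0.0361]
lever fit [ 0.13518853 -0.02276111] 0.13128182649290143 0.16062257508836464
```

```bash
cat >> h.py <<'E'
q=np.load("q.npy")
def s2w(l):
    a=q[2];return np.array([q[0]+np.cos(a)*l[0]-np.sin(a)*l[1],q[1]+np.sin(a)*l[0]+np.cos(a)*l[1]])
def w2s(p):
    a=q[2];d=np.array(p[:2])-q[:2];return np.array([np.cos(a)*d[0]+np.sin(a)*d[1],-np.sin(a)*d[0]+np.cos(a)*d[1]])
def lev(th,c=0,r=.06,half=.0155):
    b=np.array([-np.cos(th),-np.sin(th)]);t=np.array([np.sin(th),-np.cos(th)])
    return s2w(np.array([-.052,-.030])+r*b-(half+c)*t), np.degrees(q[2]+th)
def st():
    s=env.read_state();a=-q[2];F=s["force"]
    print("t",round(s["time_s"],2),"pos",s["position"].round(4),"stand",w2s(s["position"]).round(4),"yaw",s["orientation"].round(1),"Fstand",np.round([np.cos(a)*F[0]-np.sin(a)*F[1],np.sin(a)*F[0]+np.cos(a)*F[1],F[2]],1),"T",s["torque"].round(2),"grip",round(s["gripper_width"],3))
E
python3 - <<'E'
from h import *
st()
c0=np.array([.197,.487])
for th,c in [(.13,.015),(.13,0)]: 
    p,y=lev(th,c);print(th,c,p.round(4),y.round(1),((p-c0)*100).round(1),np.radians(y-68).round(3))
E
```

```text
t 0.75 pos [0.1966 0.4868 0.2313] stand [-0.2036  0.6114] yaw [180.  -0.  68.] Fstand [ 0.4 -0.3  0.4] T [-0.02  0.01  0.07] grip 1.002
0.13 0.015 [ 0.4818 -0.0696] 26.5 [ 28.5 -55.7] -0.725
0.13 0 [ 0.4884 -0.083 ] 26.5 [ 29.1 -57. ] -0.725
```

Call:
{"api": "drive_tool", "payload": {
  "plan": [
    {"dx": 6, "dy": -11, "turn": -0.14, "grip": 0},
    {"dx": 12, "dy": -22, "turn": -0.28, "grip": 0},
    {"dx": 18, "dy": -34, "turn": -0.42, "grip": 0},
    {"dx": 24, "dy": -46, "turn": -0.56, "grip": 0},
    {"dx": 28.5, "dy": -55.7, "turn": -0.725, "grip": 0},
    {"dx": 28.5, "dy": -55.7, "turn": -0.725, "grip": 0},
    {"dx": 28.5, "dy": -55.7, "turn": -0.725, "grip": 0},
    {"dx": 28.5, "dy": -55.7, "turn": -0.725, "grip": 0},
    {"dx": 28.5, "dy": -55.7, "turn": -0.725, "grip": 0},
    {"dx": 28.5, "dy": -55.7, "turn": -0.725, "grip": 0},
    {"dx": 28.5, "dy": -55.7, "turn": -0.725, "grip": 0},
    {"dx": 28.5, "dy": -55.7, "turn": -0.725, "grip": 0},
    {"dx": 28.5, "dy": -55.7, "turn": -0.725, "grip": 0},
    {"dx": 28.5, "dy": -55.7, "turn": -0.725, "grip": 0},
    {"dx": 28.5, "dy": -55.7, "turn": -0.725, "grip": 0}
  ]
}}

```text
$.plan[0]: bad value
```

```bash
python3 - <<'E'
from h import *
st()
p,d=viewer.snapshot("wrist");save("w1.png",p);np.save("w1d.npy",d)
p,d=viewer.snapshot("top");save("t1.png",p[150:350,220:460].repeat(3,0).repeat(3,1))
E
```

```text
t 0.75 pos [0.1966 0.4868 0.2313] stand [-0.2036  0.6114] yaw [180.  -0.  68.] Fstand [ 0.4 -0.3  0.4] T [-0.02  0.01  0.07] grip 1.002
```

View pics/w1.png

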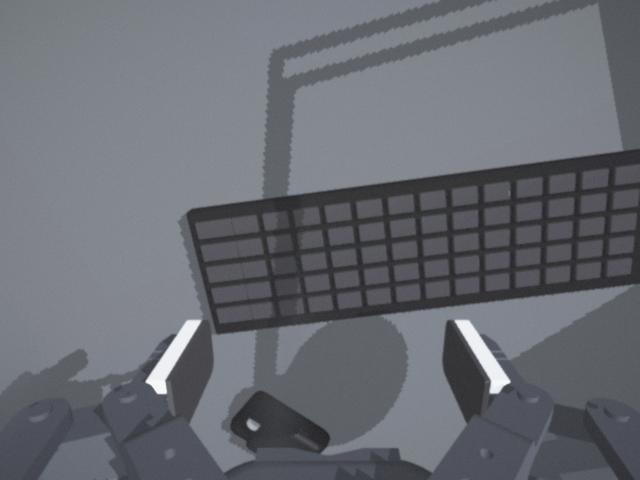

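View pics/t1.png

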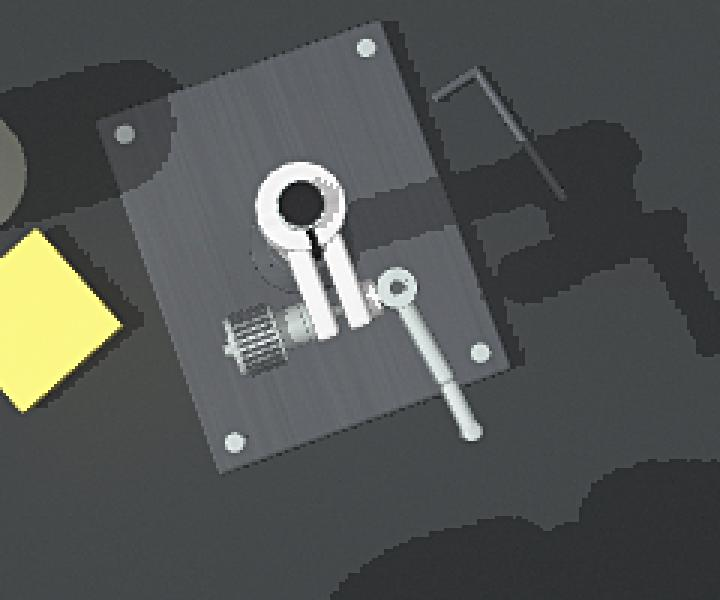

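The plan was refused, probably for missing keys. I'll retry with every key present.

Call:
{"api": "drive_tool", "payload": {
  "plan": [
    {"grip": 0, "dx": 6, "dy": -11, "dz": 0, "turn": -0.14},
    {"grip": 0, "dx": 28.5, "dy": -55.7, "dz": 0, "turn": -0.725}
  ]
}}

```text
time_s: 1.05
position: [0.2433, 0.398, 0.2307]
orientation: [180.0, 0.0, 51.2]
force: [1.1, -0.3, -0.3]
gripper_width: 0.692
```

Call:
{"api": "drive_tool", "payload": {
  "plan": [
    {"grip": 0, "dx": 23.8, "dy": -46.8, "dz": 0, "turn": -0.43},
    {"grip": 0, "dx": 23.8, "dy": -46.8, "dz": 0, "turn": -0.43},
    {"grip": 0, "dx": 23.8, "dy": -46.8, "dz": 0, "turn": -0.43},
    {"grip": 0, "dx": 23.8, "dy": -46.8, "dz": 0, "turn": -0.43},
    {"grip": 0, "dx": 23.8, "dy": -46.8, "dz": 0, "turn": -0.43},
    {"grip": 0, "dx": 23.8, "dy": -46.8, "dz": 0, "turn": -0.43},
    {"grip": 0, "dx": 23.8, "dy": -46.8, "dz": 0, "turn": -0.43},
    {"grip": 0, "dx": 23.8, "dy": -46.8, "dz": 0, "turn": -0.43},
    {"grip": 0, "dx": 23.8, "dy": -46.8, "dz": 0, "turn": -0.43},
    {"grip": 0, "dx": 23.8, "dy": -46.8, "dz": 0, "turn": -0.43},
    {"grip": 0, "dx": 23.8, "dy": -46.8, "dz": 0, "turn": -0.43},
    {"grip": 0, "dx": 23.8, "dy": -46.8, "dz": 0, "turn": -0.43}
  ]
}}

```text
time_s: 2.25
position: [0.4822, -0.0729, 0.2306]
orientation: [180.0, 0.0, 26.5]
force: [-0.8, 0.9, 0.1]
gripper_width: 0.001
```

```bash
python3 - <<'E'
from h import *
st()
p,d=viewer.snapshot("wrist");save("w1.png",p);np.save("w1d.npy",d)
p,d=viewer.snapshot("top");save("t1.png",p[150:350,220:460].repeat(3,0).repeat(3,1))
E
```

```text
t 2.25 pos [ 0.4822 -0.0729  0.2306] stand [-0.1161 -0.0108] yaw [180.    0.   26.5] Fstand [-0.4  1.1  0.1] T [0.02 0.02 0.04] grip 0.001
```

View pics/w1.png

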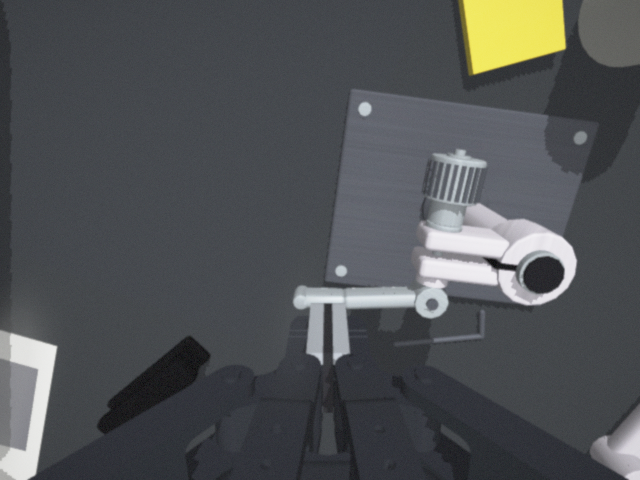

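View pics/t1.png

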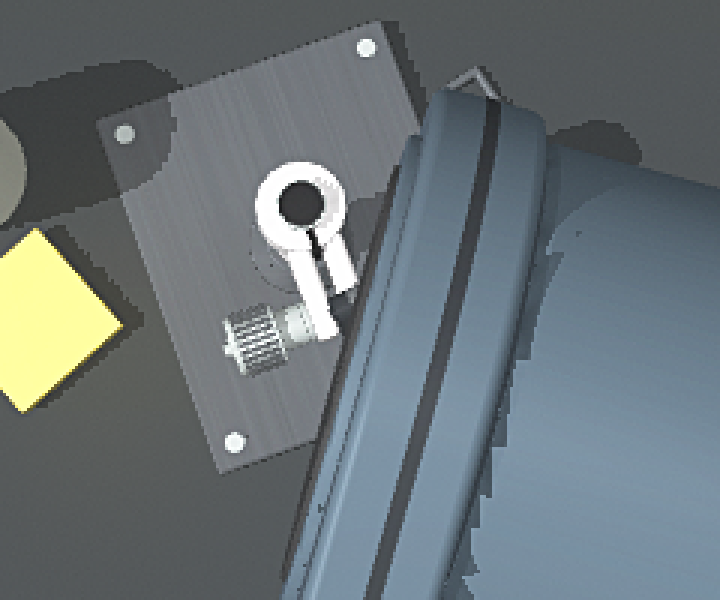

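```bash
cat >> h.py <<'E'
from scipy.spatial.transform import Rotation
def wcloud(d,s):
    c=viewer.camera_info("wrist");T=np.eye(4);T[:3,:3]=Rotation.from_euler("xyz",s["orientation"],degrees=True).as_matrix();T[:3,3]=s["position"]
    M=T@np.array(c["T_tool_cam"]);ys,xs=np.nonzero(d>0);D=d[ys,xs]
    return (M[:3,:3]@np.array([(xs-c["cx"])/c["fx"]*D,(ys-c["cy"])/c["fy"]*D,D])).T+M[:3,3],xs,ys
E
python3 - <<'E'
from h import *
s=env.read_state();d=np.load("w1d.npy");W,xs,ys=wcloud(d,s)
L=np.c_[(W[:,:2]-q[:2])@np.array([[np.cos(q[2]),-np.sin(q[2])],[np.sin(q[2]),np.cos(q[2])]]),W[:,2]]
def rep(n,m): print(n,m.sum(),np.percentile(L[m],2,axis=0).round(4),np.percentile(L[m],98,axis=0).round(4),np.median(L[m],0).round(4))
rep("nut",(L[:,1]>.031)&(L[:,1]<.07)&(L[:,0]<-.03)&(L[:,0]>-.1)&(L[:,2]>.14))
rep("tube",(abs(L[:,1])<.03)&(abs(L[:,0])<.03)&(L[:,2]>.169))
rep("collar",(abs(L[:,1])<.03)&(abs(L[:,0])<.03)&(L[:,2]>.155))
m=(L[:,1]<-.02)&(L[:,0]<-.07)&(L[:,0]>-.14)&(L[:,2]>.13)&(L[:,2]<.18)&(ys<310);rep("lever",m)
print(np.polyfit(L[m,0],L[m,1],1))
m=(xs>415)&(xs<448)&(ys>288)&(ys<320)&(L[:,2]>.13);rep("pivot",m)
rep("lugs",(xs>410)&(xs<500)&(ys>225)&(ys<285)&(L[:,2]>.15)&(L[:,0]<-.03))
rep("tips",(xs>300)&(xs<355)&(ys>310)&(ys<370)&(L[:,2]>.17))
E
```

```text
nut 3055 [-0.0694  0.0319  0.1512] [-0.0414  0.0597  0.1682] [-0.0575  0.047   0.1642]
tube 1681 [-0.0136 -0.0056  0.1692] [0.0079 0.0165 0.1767] [-0.0039  0.0062  0.1752]
collar 5568 [-0.0287 -0.0136  0.1576] [0.0167 0.0256 0.1764] [-0.0081  0.0081  0.1677]
lever 2059 [-0.1327 -0.0383  0.1467] [-0.071  -0.0243  0.1604] [-0.099  -0.0307  0.1582]
[ 0.12655284 -0.01771105]
pivot 811 [-0.0622 -0.034   0.1582] [-0.0448 -0.0168  0.1641] [-0.0539 -0.0244  0.1616]
lugs 3670 [-0.0655 -0.0133  0.1515] [-0.0309  0.0202  0.1667] [-0.0501  0.0022  0.1647]
tips 3081 [-0.1266 -0.0024  0.2415] [-0.1092  0.0058  0.279 ] [-0.1182  0.0028  0.2615]
```

```bash
python3 - <<'E'
from h import *
st()
s=env.read_state()
p,d=viewer.snapshot("wrist");W,xs,ys=wcloud(d,s)
L=np.c_[(W[:,:2]-q[:2])@np.array([[np.cos(q[2]),-np.sin(q[2])],[np.sin(q[2]),np.cos(q[2])]]),W[:,2]]
def rep(n,m): print(n,m.sum(),np.percentile(L[m],2,axis=0).round(4),np.percentile(L[m],98,axis=0).round(4),np.median(L[m],0).round(4))
rep("nut",(L[:,1]>.031)&(L[:,1]<.07)&(L[:,0]<-.03)&(L[:,0]>-.1)&(L[:,2]>.14))
rep("collar",(abs(L[:,1])<.03)&(abs(L[:,0])<.03)&(L[:,2]>.155))
m=(L[:,1]<-.02)&(L[:,0]<-.07)&(L[:,0]>-.14)&(L[:,2]>.13)&(L[:,2]<.18)&(ys<310);rep("lever",m)
print(np.polyfit(L[m,0],L[m,1],1))
m=(xs>415)&(xs<448)&(ys>288)&(ys<320)&(L[:,2]>.13);rep("pivot",m)
st()
E
```

```text
t 2.35 pos [ 0.481  -0.0699  0.2311] stand [-0.1163 -0.0076] yaw [-179.9    0.    26.7] Fstand [-0.8  0.6  0.6] T [0.01 0.   0.03] grip -0.0
nut 2833 [-0.0692  0.0318  0.1503] [-0.041   0.0564  0.1675] [-0.0572  0.0444  0.1638]
collar 5470 [-0.0286 -0.0173  0.1575] [0.017  0.0219 0.1758] [-0.0079  0.0045  0.1671]
lever 1655 [-0.1329 -0.0401  0.1462] [-0.0711 -0.0278  0.1599] [-0.0976 -0.0333  0.1564]
[ 0.12556082 -0.0204246 ]
pivot 879 [-0.0613 -0.036   0.154 ] [-0.0448 -0.0173  0.1636] [-0.054  -0.0262  0.161 ]
t 2.4 pos [ 0.4809 -0.0692  0.2313] stand [-0.1162 -0.0069] yaw [-180.     0.    26.8] Fstand [0.  0.4 0.1] T [ 0.    0.01 -0.01] grip 0.001
```

```bash
python3 - <<'E'
from h import *
q[:2]=s2w([-.001,.001]);np.save("q.npy",q);print(q)
s=env.read_state()
c0=np.array(s["position"][:2]);y0=26.6
for th in np.linspace(.0,1.57,11):
    p,y=lev(th,0);print(th.round(2),((p-c0)*100).round(1),np.radians(y-y0).round(2))
E
```

```text
[ 0.58716065 -0.02420302  0.33213851]
0.0 [ 0.5 -0.5] -0.13
0.16 [ 0.7 -1.5] 0.02
0.31 [ 1.  -2.4] 0.18
0.47 [ 1.4 -3.3] 0.34
0.63 [ 2.  -4.1] 0.5
0.78 [ 2.7 -4.7] 0.65
0.94 [ 3.5 -5.3] 0.81
1.1 [ 4.3 -5.8] 0.97
1.26 [ 5.2 -6.1] 1.12
1.41 [ 6.2 -6.2] 1.28
1.57 [ 7.2 -6.2] 1.44
```

Call:
{"api": "drive_tool", "payload": {
  "plan": [
    {"grip": 0, "dx": 0, "dy": 0, "dz": -4.7, "turn": 0},
    {"grip": 0, "dx": 0, "dy": 0, "dz": -9.4, "turn": 0},
    {"grip": 0, "dx": 0, "dy": 0, "dz": -9.4, "turn": 0},
    {"grip": 0, "dx": 0.4, "dy": -0.6, "dz": -9.4, "turn": 0},
    {"grip": 0, "dx": 0.7, "dy": -1.4, "dz": -9.4, "turn": 0.02},
    {"grip": 0, "dx": 1.0, "dy": -2.4, "dz": -9.4, "turn": 0.16},
    {"grip": 0, "dx": 1.4, "dy": -3.3, "dz": -9.4, "turn": 0.31}
  ]
}}

```text
time_s: 3.1
position: [0.499, -0.1031, 0.1432]
orientation: [179.6, -0.3, 44.9]
force: [-1.0, 3.4, 0.1]
gripper_width: 0.001
```

```bash
python3 - <<'E'
from h import *
st()
p,d=viewer.snapshot("wrist");save("w2.png",p)
st()
E
```

```text
t 3.1 pos [ 0.499  -0.1031  0.1432] stand [-0.109  -0.0458] yaw [179.6  -0.3  44.9] Fstand [0.2 3.5 0.1] T [0.61 0.1  0.07] grip 0.001
t 3.15 pos [ 0.4999 -0.1048  0.1433] stand [-0.1088 -0.0478] yaw [179.4  -0.3  45.1] Fstand [-0.3  0.1  0.5] T [ 0.26 -0.01  0.03] grip 0.0
```

View pics/w2.png

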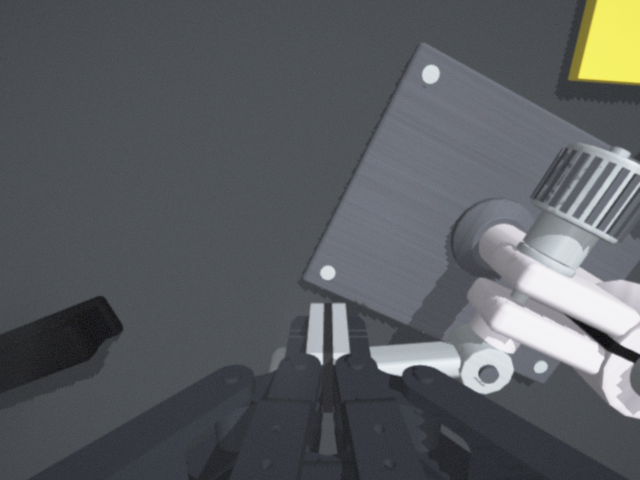

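Call:
{"api": "drive_tool", "payload": {
  "plan": [
    {"grip": 0, "dx": 0, "dy": 0, "dz": -0.4, "turn": 0},
    {"grip": 0, "dx": 0, "dy": 0, "dz": -0.8, "turn": 0}
  ]
}}

```text
time_s: 3.35
position: [0.4977, -0.1034, 0.1325]
orientation: [179.7, -0.2, 44.4]
force: [0.5, -0.1, -0.3]
gripper_width: -0.003
```

```bash
python3 - <<'E'
from h import *
st()
s=env.read_state();c0=np.array(s["position"][:2]);y0=s["orientation"][2]
for th in np.linspace(.47,1.57,8):
    p,y=lev(th,0);print(th.round(2),((p-c0)*100).round(1),np.radians(y-y0).round(2))
E
```

```text
t 3.35 pos [ 0.4977 -0.1034  0.1325] stand [-0.1104 -0.0457] yaw [179.7  -0.2  44.4] Fstand [ 0.4 -0.2 -0.3] T [-0.03 -0.02 -0.01] grip -0.003
0.47 [-0.3  0.2] 0.03
0.63 [ 0.3 -0.6] 0.18
0.78 [ 1.  -1.3] 0.34
0.94 [ 1.8 -1.9] 0.5
1.1 [ 2.6 -2.3] 0.66
1.26 [ 3.6 -2.6] 0.81
1.41 [ 4.5 -2.8] 0.97
1.57 [ 5.5 -2.8] 1.13
```

Call:
{"api": "drive_tool", "payload": {
  "plan": [
    {"grip": 0, "dx": 0.0, "dy": -0.2, "dz": 0, "turn": 0.1},
    {"grip": 0, "dx": 0.3, "dy": -0.6, "dz": 0, "turn": 0.18},
    {"grip": 0, "dx": 0.6, "dy": -1.0, "dz": 0, "turn": 0.26},
    {"grip": 0, "dx": 1.0, "dy": -1.3, "dz": 0, "turn": 0.34},
    {"grip": 0, "dx": 1.4, "dy": -1.6, "dz": 0, "turn": 0.42},
    {"grip": 0, "dx": 1.8, "dy": -1.9, "dz": 0, "turn": 0.5},
    {"grip": 0, "dx": 2.2, "dy": -2.1, "dz": 0, "turn": 0.58},
    {"grip": 0, "dx": 2.6, "dy": -2.3, "dz": 0, "turn": 0.66},
    {"grip": 0, "dx": 3.1, "dy": -2.5, "dz": 0, "turn": 0.73},
    {"grip": 0, "dx": 3.6, "dy": -2.6, "dz": 0, "turn": 0.81},
    {"grip": 0, "dx": 4.1, "dy": -2.7, "dz": 0, "turn": 0.89},
    {"grip": 0, "dx": 4.5, "dy": -2.8, "dz": 0, "turn": 0.97},
    {"grip": 0, "dx": 4.7, "dy": -2.8, "dz": 0, "turn": 1.0},
    {"grip": 0, "dx": 4.7, "dy": -2.8, "dz": 0, "turn": 1.0}
  ]
}}

```text
time_s: 4.75
position: [0.5425, -0.1308, 0.1299]
orientation: [180.0, 0.1, 101.7]
force: [-0.6, -0.9, -0.3]
gripper_width: 0.003
```

```bash
cat >> h.py <<'E'
def local(W): return np.c_[(W[:,:2]-q[:2])@np.array([[np.cos(q[2]),-np.sin(q[2])],[np.sin(q[2]),np.cos(q[2])]]),W[:,2]]
E
python3 - <<'E'
from h import *
st()
p,d=viewer.snapshot("wrist");save("w3.png",p);np.save("w3d.npy",d)
p,d=viewer.snapshot("scene");save("s3.png",cv2.resize(p[90:210,220:400],None,fx=4,fy=4))
st()
E
```

```text
t 4.75 pos [ 0.5425 -0.1308  0.1299] stand [-0.077  -0.0862] yaw [1.800e+02 1.000e-01 1.017e+02] Fstand [-0.9 -0.7 -0.3] T [-0.16  0.17 -0.04] grip 0.003
t 4.85 pos [ 0.5425 -0.1305  0.1297] stand [-0.0769 -0.0859] yaw [180.    0.  101.7] Fstand [-1.2 -0.1  0.1] T [-0.09  0.08  0.04] grip 0.001
```

View pics/w3.png

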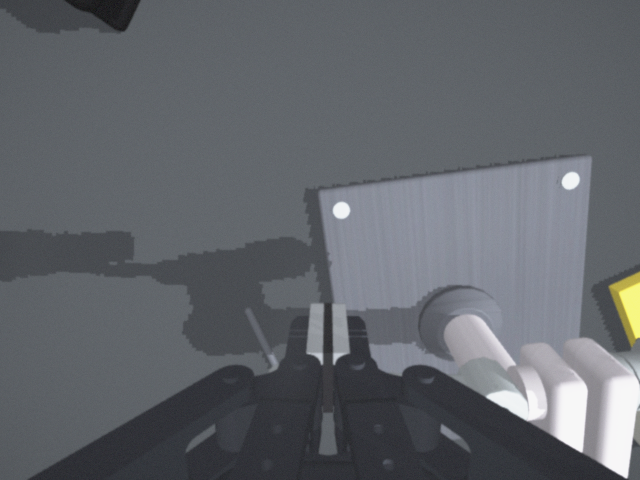

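View pics/s3.png

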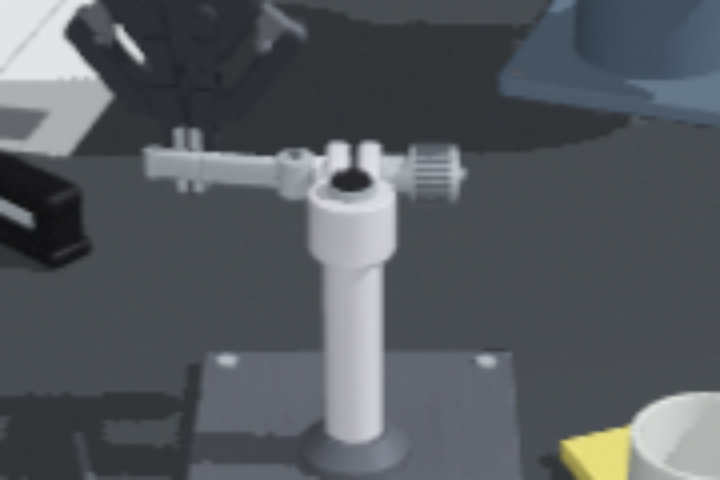

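Call:
{"api": "drive_tool", "payload": {
  "plan": [
    {"grip": 0, "dx": 0.2, "dy": 0.05, "dz": 0, "turn": 0.03},
    {"grip": 0, "dx": 0.4, "dy": 0.1, "dz": 0, "turn": 0.06},
    {"grip": 0, "dx": 0.6, "dy": 0.18, "dz": 0, "turn": 0.09},
    {"grip": 0, "dx": 0.8, "dy": 0.25, "dz": 0, "turn": 0.11},
    {"grip": 0, "dx": 0.9, "dy": 0.3, "dz": 0, "turn": 0.13},
    {"grip": 0, "dx": 0.9, "dy": 0.3, "dz": 0, "turn": 0.13},
    {"grip": 0, "dx": 0.9, "dy": 0.3, "dz": 0, "turn": 0.13}
  ]
}}

```text
time_s: 5.55
position: [0.5515, -0.1273, 0.1293]
orientation: [180.0, -0.0, 109.3]
force: [-1.1, -0.8, -1.2]
gripper_width: 0.0
```

```bash
python3 - <<'E'
from h import *
st()
p,d=viewer.snapshot("scene");save("s4.png",cv2.resize(p[90:210,220:400],None,fx=4,fy=4))
for t in (1.4,1.5,1.57,1.65):print(t,np.round((np.array(w2p("scene",[*s2w([-.052-.082*np.cos(t),-.03-.082*np.sin(t)]),.15]))-[220,90])*4,0),np.round((np.array(w2p("top",[*s2w([-.052-.082*np.cos(t),-.03-.082*np.sin(t)]),.158])))))
st()
E
```

```text
t 5.55 pos [ 0.5515 -0.1273  0.1293] stand [-0.0674 -0.0859] yaw [180.   -0.  109.3] Fstand [-1.3 -0.4 -1.2] T [-0.17  0.14 -0.01] grip 0.0
1.4 [142. 157.] [408. 236.]
1.5 [138. 164.] [406. 231.]
1.57 [137. 169.] [405. 227.]
1.65 [136. 174.] [403. 223.]
t 5.6 pos [ 0.5514 -0.1273  0.1293] stand [-0.0674 -0.0858] yaw [180.   -0.  109.3] Fstand [-1.  -1.6 -0.6] T [-0.18  0.17 -0.01] grip 0.002
```

View pics/s4.png

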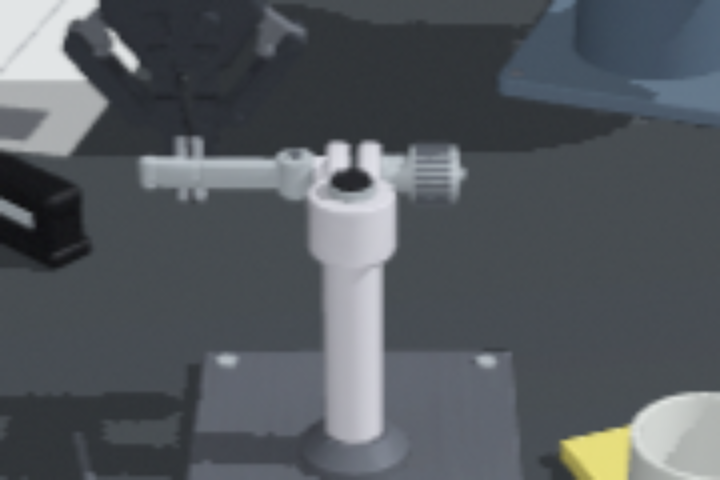

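The lever stands in line with the bolt: its tip is at (140,172), against (137,169) expected at 1.57. Now to the nut.

Call:
{"api": "drive_tool", "payload": {
  "plan": [
    {"grip": 0, "dx": -1.4, "dy": -0.5, "dz": 0, "turn": 0},
    {"grip": 0, "dx": -3, "dy": -1, "dz": 0, "turn": 0},
    {"grip": 0, "dx": -4, "dy": -1, "dz": 4, "turn": -0.14},
    {"grip": 70, "dx": -4.5, "dy": 0, "dz": 8, "turn": -0.29},
    {"grip": 70, "dx": -4.5, "dy": 3, "dz": 8.5, "turn": -0.43},
    {"grip": 70, "dx": -4, "dy": 6, "dz": 8.5, "turn": -0.58},
    {"grip": 70, "dx": -3.5, "dy": 9, "dz": 8.5, "turn": -0.72},
    {"grip": 70, "dx": -3, "dy": 11, "dz": 8.5, "turn": -0.87},
    {"grip": 70, "dx": -2.7, "dy": 12.6, "dz": 8.5, "turn": -1.02},
    {"grip": 70, "dx": -2.7, "dy": 12.6, "dz": 8.5, "turn": -1.16},
    {"grip": 70, "dx": -2.7, "dy": 12.6, "dz": 8.5, "turn": -1.31},
    {"grip": 70, "dx": -2.7, "dy": 12.6, "dz": 8.5, "turn": -1.46},
    {"grip": 70, "dx": -2.7, "dy": 12.6, "dz": 8.5, "turn": -1.57},
    {"grip": 70, "dx": -2.7, "dy": 12.6, "dz": 8.5, "turn": -1.57},
    {"grip": 70, "dx": -2.7, "dy": 12.6, "dz": 8.5, "turn": -1.57}
  ]
}}

```text
time_s: 7.1
position: [0.5244, -0.0012, 0.2144]
orientation: [-180.0, -0.0, 19.5]
force: [0.3, -0.1, 0.6]
gripper_width: 0.701
```

```bash
python3 - <<'E'
from h import *
st()
s=env.read_state()
p,d=viewer.snapshot("wrist");save("w5.png",p);W,xs,ys=wcloud(d,s);L=local(W)
def rep(n,m): print(n,m.sum(),np.percentile(L[m],2,axis=0).round(4),np.percentile(L[m],98,axis=0).round(4),np.median(L[m],0).round(4))
rep("nut",(L[:,1]>.031)&(L[:,1]<.06)&(L[:,0]<-.03)&(L[:,0]>-.08)&(L[:,2]>.14)&(L[:,2]<.175))
rep("collar",(abs(L[:,1])<.03)&(abs(L[:,0])<.03)&(L[:,2]>.155)&(L[:,2]<.18))
st()
np.save("L5.npy",L);p,d=viewer.snapshot("top");save("t5.png",p[150:350,220:460].repeat(3,0).repeat(3,1))
E
```

```text
t 7.1 pos [ 0.5244 -0.0012  0.2144] stand [-0.0518  0.0422] yaw [-180.    -0.    19.5] Fstand [ 0.3 -0.2  0.6] T [ 0.03 -0.    0.05] grip 0.701
nut 2994 [-0.0672  0.0321  0.1453] [-0.0378  0.0562  0.1675] [-0.0524  0.0464  0.1633]
collar 2721 [-0.0294 -0.0158  0.1557] [0.018  0.0215 0.1685] [-0.0157  0.008   0.1658]
t 7.15 pos [ 0.5243 -0.0013  0.2144] stand [-0.0519  0.0421] yaw [-180.    -0.    19.4] Fstand [ 0.3  0.3 -0.1] T [-0.06  0.03 -0.05] grip 0.702
```

View pics/w5.png

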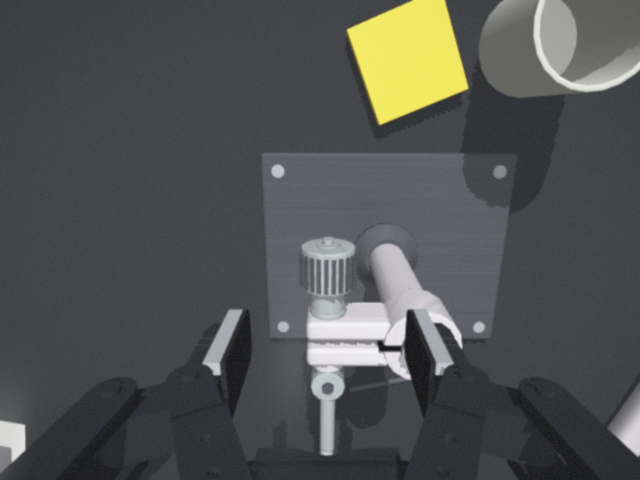

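View pics/t5.png

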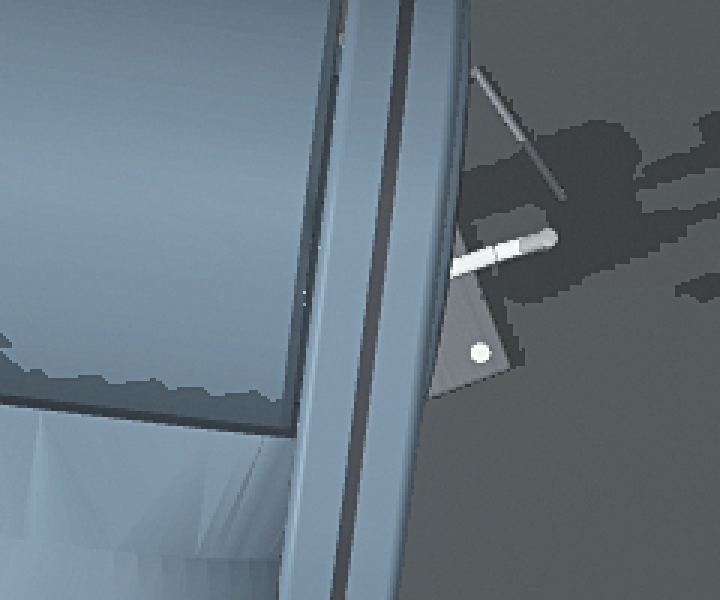

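Call:
{"api": "drive_tool", "payload": {
  "plan": [
    {"grip": 70, "dx": 0, "dy": 0.05, "dz": -3, "turn": 0},
    {"grip": 70, "dx": 0, "dy": 0.05, "dz": -5.5, "turn": 0},
    {"grip": 70, "dx": 0, "dy": 0.05, "dz": -7.7, "turn": 0},
    {"grip": 70, "dx": 0.6, "dy": 0.2, "dz": -7.7, "turn": 0},
    {"grip": 70, "dx": 1.2, "dy": 0.4, "dz": -7.7, "turn": 0},
    {"grip": 70, "dx": 1.4, "dy": 0.5, "dz": -7.7, "turn": 0},
    {"grip": 70, "dx": 1.5, "dy": 0.55, "dz": -7.7, "turn": 0},
    {"grip": 70, "dx": 1.6, "dy": 0.58, "dz": -7.7, "turn": 0},
    {"grip": 70, "dx": 1.6, "dy": 0.58, "dz": -7.7, "turn": 0}
  ]
}}

```text
time_s: 8.1
position: [0.5391, 0.003, 0.1384]
orientation: [179.9, 0.2, 19.3]
force: [-5.5, -4.1, 1.4]
gripper_width: 0.7
```

```bash
python3 - <<'E'
from h import *
st()
p,d=viewer.snapshot("wrist");save("w6.png",p)
st()
E
```

```text
t 8.1 pos [0.5391 0.003  0.1384] stand [-0.0366  0.0414] yaw [179.9   0.2  19.3] Fstand [-6.6 -2.1  1.4] T [-0.73  1.21  0.03] grip 0.7
t 8.15 pos [0.5391 0.003  0.1384] stand [-0.0366  0.0414] yaw [179.9   0.2  19.3] Fstand [-5.9 -1.8  0.4] T [-0.68  1.16  0.07] grip 0.702
```

View pics/w6.png

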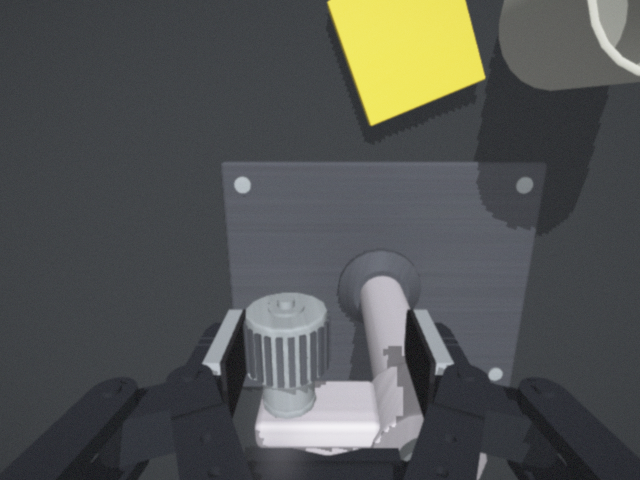

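Call:
{"api": "drive_tool", "payload": {
  "plan": [
    {"grip": 70, "dx": 0.12, "dy": 0.04, "dz": 0, "turn": 0},
    {"grip": 70, "dx": 0.24, "dy": 0.08, "dz": 0, "turn": 0},
    {"grip": 70, "dx": 0.24, "dy": 0.08, "dz": -0.2, "turn": 0},
    {"grip": 70, "dx": 0.24, "dy": 0.08, "dz": -0.4, "turn": 0},
    {"grip": 70, "dx": 0.24, "dy": 0.08, "dz": -0.6, "turn": 0},
    {"grip": 70, "dx": 0.24, "dy": 0.08, "dz": -0.8, "turn": 0}
  ]
}}

```text
time_s: 8.75
position: [0.5391, 0.003, 0.1299]
orientation: [179.9, 0.5, 19.3]
force: [-11.3, -4.1, 4.8]
gripper_width: 0.698
```

```bash
python3 - <<'E'
from h import *
st()
E
```

```text
t 8.75 pos [0.5391 0.003  0.1299] stand [-0.0366  0.0414] yaw [179.9   0.5  19.3] Fstand [-12.   -0.2   4.8] T [-1.12  2.2   0.06] grip 0.698
```

Call:
{"api": "drive_tool", "payload": {
  "plan": [
    {"grip": 70, "dx": 0.14, "dy": 0.05, "dz": -0.1, "turn": 0},
    {"grip": 70, "dx": 0.14, "dy": 0.05, "dz": -0.3, "turn": 0},
    {"grip": 70, "dx": 0.14, "dy": 0.05, "dz": -0.5, "turn": 0}
  ]
}}

```text
time_s: 9.05
position: [0.539, 0.003, 0.1244]
orientation: [179.9, 0.7, 19.2]
force: [-14.0, -6.6, 3.1]
gripper_width: 0.703
```

Call:
{"api": "drive_tool", "payload": {
  "plan": [
    {"grip": 70, "dx": 0, "dy": 0, "dz": -0.2, "turn": 0},
    {"grip": 70, "dx": 0, "dy": 0, "dz": -0.4, "turn": 0}
  ]
}}

```text
time_s: 9.25
position: [0.5389, 0.003, 0.1203]
orientation: [179.9, 0.7, 19.2]
force: [-13.2, -6.8, 4.0]
gripper_width: 0.701
```

```bash
python3 - <<'E'
from h import *
st()
p,d=viewer.snapshot("top");save("t7.png",p[150:350,220:460].repeat(3,0).repeat(3,1))
st()
E
```

```text
t 9.25 pos [0.5389 0.003  0.1203] stand [-0.0367  0.0414] yaw [179.9   0.7  19.2] Fstand [-14.7  -2.2   4. ] T [-1.28  2.66  0.02] grip 0.701
t 9.3 pos [0.5389 0.003  0.1198] stand [-0.0367  0.0414] yaw [179.9   0.7  19.2] Fstand [-13.8  -2.5   2.6] T [-1.32  2.42  0.02] grip 0.702
```

View pics/t7.png

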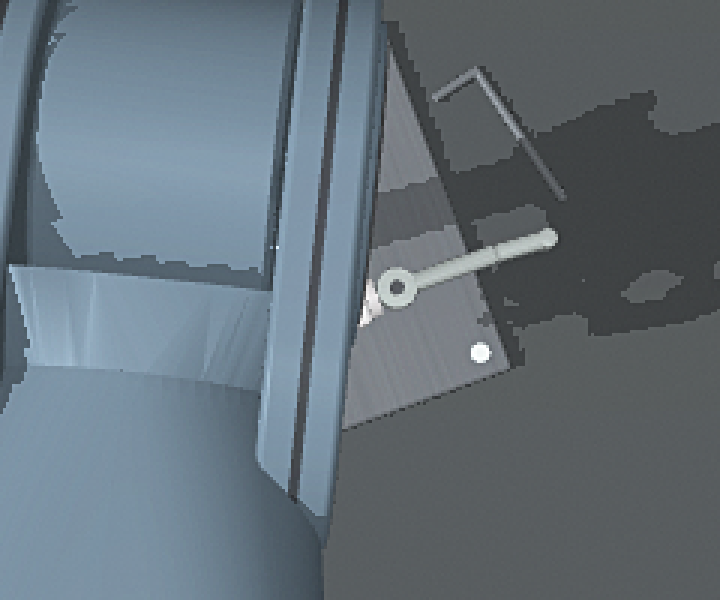

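Call:
{"api": "drive_tool", "payload": {
  "plan": [
    {"grip": 70, "dx": 0.02, "dy": 0, "dz": -0.2, "turn": 0},
    {"grip": 70, "dx": 0.02, "dy": 0, "dz": -0.4, "turn": 0}
  ]
}}

```text
time_s: 9.5
position: [0.5389, 0.003, 0.1163]
orientation: [179.9, 0.7, 19.2]
force: [-14.7, -7.0, 3.8]
gripper_width: 0.704
```

Call:
{"api": "drive_tool", "payload": {
  "plan": [
    {"grip": 70, "dx": 0.02, "dy": 0, "dz": -0.2, "turn": 0},
    {"grip": 70, "dx": 0.02, "dy": 0, "dz": -0.4, "turn": 0}
  ]
}}

```text
time_s: 9.7
position: [0.5389, 0.0029, 0.1138]
orientation: [179.9, 0.7, 19.2]
force: [-18.0, -6.3, 15.6]
gripper_width: 0.701
```

```bash
python3 - <<'E'
from h import *
st()
E
```

```text
t 9.7 pos [0.5389 0.0029 0.1138] stand [-0.0368  0.0414] yaw [179.9   0.7  19.2] Fstand [-19.1  -0.1  15.6] T [-1.33  3.69  0.  ] grip 0.701
```

```bash
python3 - <<'E'
from h import *
st()
p,d=viewer.snapshot("top");save("t8.png",p[150:350,220:460].repeat(3,0).repeat(3,1))
p,d=viewer.snapshot("scene");save("s8.png",cv2.resize(p[90:210,220:400],None,fx=4,fy=4))
st()
E
```

```text
t 9.7 pos [0.5389 0.0029 0.1138] stand [-0.0368  0.0414] yaw [179.9   0.7  19.2] Fstand [-19.1  -0.1  15.6] T [-1.33  3.69  0.  ] grip 0.701
t 9.8 pos [0.5389 0.0029 0.1138] stand [-0.0368  0.0414] yaw [179.9   0.7  19.2] Fstand [-16.7  -1.4   9.4] T [-1.32  3.36  0.02] grip 0.698
```

View pics/t8.png

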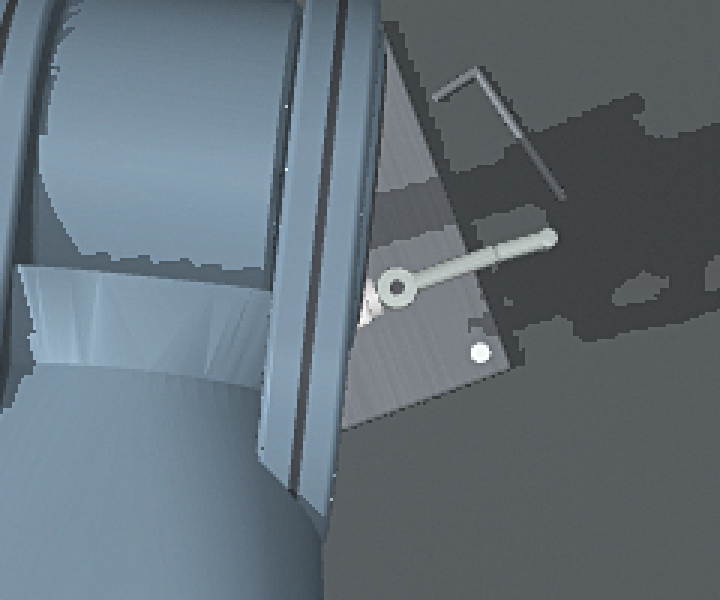

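View pics/s8.png

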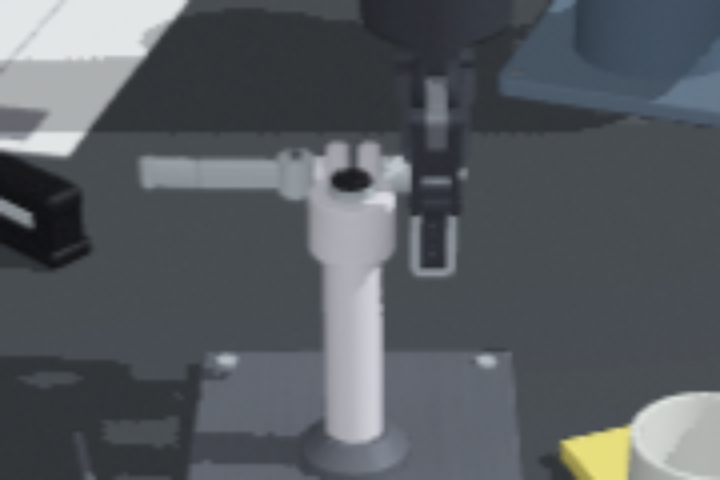

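Call:
{"api": "drive_tool", "payload": {
  "plan": [
    {"grip": 70, "dx": 0.1, "dy": 0.03, "dz": -0.05, "turn": 0},
    {"grip": 70, "dx": 0.1, "dy": 0.03, "dz": -0.1, "turn": 0}
  ]
}}

```text
time_s: 10.0
position: [0.5389, 0.0029, 0.1136]
orientation: [179.9, 0.8, 19.2]
force: [-20.3, -6.5, 15.7]
gripper_width: 0.701
```

```bash
python3 - <<'E'
from h import *
st()
p,d=viewer.snapshot("top");save("t9.png",p[150:350,220:460].repeat(3,0).repeat(3,1))
a=cv2.imread("pics/t8.png");b=cv2.imread("pics/t9.png");c=cv2.imread("pics/t7.png")
print(cv2.absdiff(a,b)[200:330,400:600].max(),cv2.absdiff(c,b)[200:330,400:600].max())
st()
E
```

```text
t 10.0 pos [0.5389 0.0029 0.1136] stand [-0.0368  0.0414] yaw [179.9   0.8  19.2] Fstand [-21.3   0.5  15.7] T [-1.48  4.26 -0.  ] grip 0.701
45 46
t 10.05 pos [0.5389 0.0029 0.1136] stand [-0.0368  0.0414] yaw [179.9   0.8  19.2] Fstand [-20.5   0.2  14.5] T [-1.45  4.12 -0.04] grip 0.703
```

Call:
{"api": "drive_tool", "payload": {
  "plan": [
    {"grip": 70, "dx": 0.1, "dy": 0.03, "dz": -0.07, "turn": 0},
    {"grip": 70, "dx": 0.1, "dy": 0.03, "dz": -0.14, "turn": 0}
  ]
}}

```text
time_s: 10.25
position: [0.5389, 0.0029, 0.1126]
orientation: [179.9, 1.0, 19.2]
force: [-23.2, -7.2, 17.6]
gripper_width: 0.701
```

```bash
python3 - <<'E'
from h import *
st()
p,d=viewer.snapshot("top");save("t10.png",p[150:350,220:460].repeat(3,0).repeat(3,1))
a=cv2.imread("pics/t8.png");b=cv2.imread("pics/t10.png");c=cv2.imread("pics/t7.png")
print(cv2.absdiff(a,b)[200:330,400:600].max(),cv2.absdiff(c,b)[200:330,400:600].max())
st()
E
```

```text
t 10.25 pos [0.5389 0.0029 0.1126] stand [-0.0368  0.0414] yaw [179.9   1.   19.2] Fstand [-24.3   0.7  17.6] T [-1.56  4.76 -0.06] grip 0.701
156 155
t 10.3 pos [0.5388 0.0029 0.1124] stand [-0.0368  0.0414] yaw [179.9   1.   19.2] Fstand [-24.5   0.2  15.6] T [-1.66  4.61 -0.02] grip 0.698
```

View pics/t10.png

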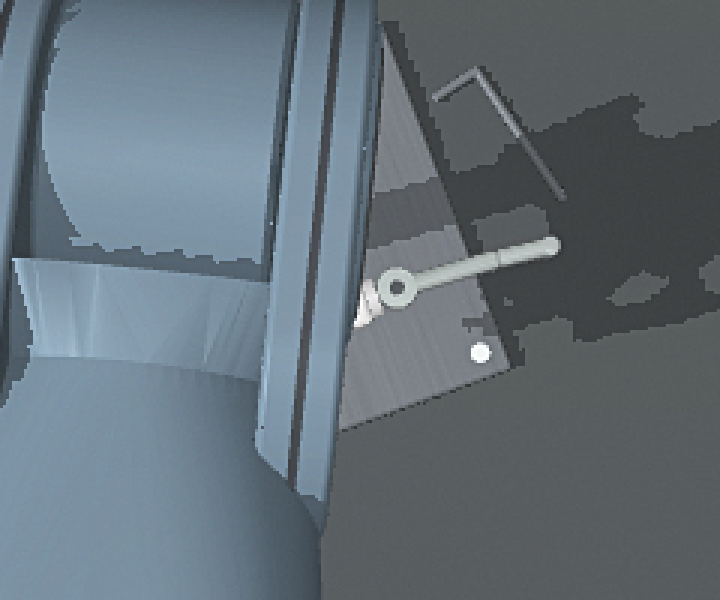

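The lever tip has moved from (550,237) to (553,245), so it's being pushed back open. That is the sign that the nut is set, so I release the nut and go to the lever.

Call:
{"api": "drive_tool", "payload": {
  "plan": [
    {"grip": 70, "dx": -1.1, "dy": -0.4, "dz": 0.1, "turn": 0},
    {"grip": 70, "dx": -2.0, "dy": -0.7, "dz": 0.3, "turn": 0},
    {"grip": 70, "dx": -2.0, "dy": -0.7, "dz": 2, "turn": 0},
    {"grip": 70, "dx": -2.0, "dy": -0.7, "dz": 6, "turn": 0},
    {"grip": 70, "dx": -2.0, "dy": -0.7, "dz": 10, "turn": 0},
    {"grip": 70, "dx": -2.0, "dy": -0.7, "dz": 10, "turn": 0}
  ]
}}

```text
time_s: 10.9
position: [0.5308, -0.0011, 0.218]
orientation: [179.7, -0.8, 19.3]
force: [0.8, 0.6, 0.6]
gripper_width: 0.699
```

```bash
python3 - <<'E'
from h import *
st()
p,d=viewer.snapshot("top");save("t11.png",p[150:350,220:460].repeat(3,0).repeat(3,1))
a=cv2.imread("pics/t10.png");b=cv2.imread("pics/t11.png");print(cv2.absdiff(a,b)[200:330,490:600].max())
s=env.read_state();c0=s["position"][:2];y0=s["orientation"][2]
for th,c in [(1.4,.03),(1.4,.005),(1.5,0),(1.6,0)]:
    p,y=lev(th,c);print(th,c,((p-c0)*100).round(1),np.radians(y-y0).round(2))
E
```

```text
t 10.9 pos [ 0.5308 -0.0011  0.218 ] stand [-0.0458  0.0402] yaw [179.7  -0.8  19.3] Fstand [0.9 0.3 0.6] T [-0.05 -0.04  0.04] grip 0.699
196
1.4 0.03 [ -1.7 -13.5] 1.39
1.4 0.005 [  0.8 -13.1] 1.39
1.5 0 [  1.9 -13. ] 1.49
1.6 0 [  2.5 -13. ] 1.59
```

View pics/t11.png

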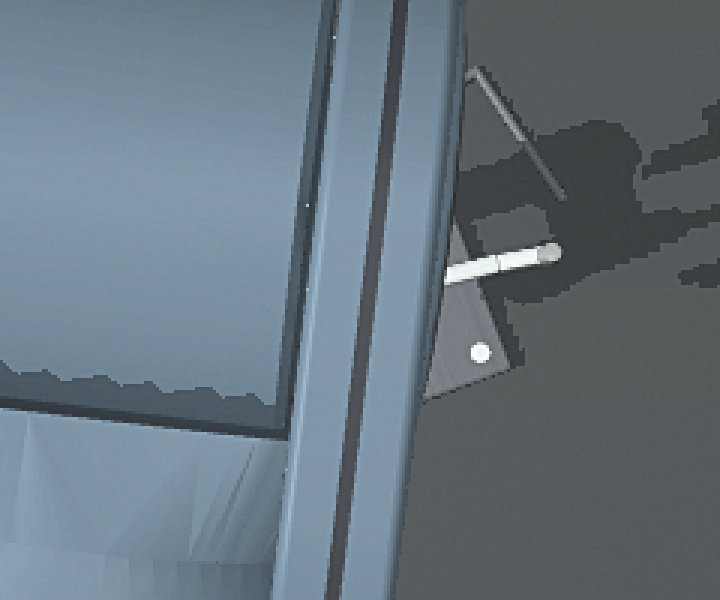

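Call:
{"api": "drive_tool", "payload": {
  "plan": [
    {"grip": 0, "dx": -1.7, "dy": -2, "dz": 0, "turn": 0.14},
    {"grip": 0, "dx": -2.5, "dy": -5, "dz": 0, "turn": 0.29},
    {"grip": 0, "dx": -2.5, "dy": -8, "dz": 0, "turn": 0.43},
    {"grip": 0, "dx": -2.2, "dy": -11, "dz": 0, "turn": 0.58},
    {"grip": 0, "dx": -2, "dy": -13.5, "dz": 0, "turn": 0.72},
    {"grip": 0, "dx": -1.7, "dy": -13.5, "dz": 0, "turn": 0.87},
    {"grip": 0, "dx": -1.7, "dy": -13.5, "dz": 0, "turn": 1.02},
    {"grip": 0, "dx": -1.7, "dy": -13.5, "dz": 0, "turn": 1.16},
    {"grip": 0, "dx": -1.7, "dy": -13.5, "dz": 0, "turn": 1.31},
    {"grip": 0, "dx": -1.7, "dy": -13.5, "dz": -3, "turn": 1.39},
    {"grip": 0, "dx": -1.7, "dy": -13.5, "dz": -6, "turn": 1.39},
    {"grip": 0, "dx": -1.7, "dy": -13.5, "dz": -8.6, "turn": 1.39},
    {"grip": 0, "dx": -1.7, "dy": -13.5, "dz": -8.6, "turn": 1.39},
    {"grip": 0, "dx": -1.7, "dy": -13.5, "dz": -8.6, "turn": 1.39}
  ]
}}

```text
time_s: 12.35
position: [0.5088, -0.1356, 0.1232]
orientation: [-179.9, -0.1, 99.0]
force: [0.2, 0.3, 1.2]
gripper_width: -0.0
```

```bash
python3 - <<'E'
from h import *
st()
p,d=viewer.snapshot("scene");save("s12.png",cv2.resize(p[90:210,220:400],None,fx=4,fy=4))
p,d=viewer.snapshot("top");save("t12.png",p[150:350,220:460].repeat(3,0).repeat(3,1))
s=env.read_state();c0=s["position"][:2];y0=s["orientation"][2]
for th,c in [(1.4,.01),(1.4,0),(1.5,0),(1.6,0),(1.7,0),(1.8,0)]:
    p,y=lev(th,c);print(th,c,((p-c0)*100).round(2),np.radians(y-y0).round(2))
st()
E
```

```text
t 12.35 pos [ 0.5088 -0.1356  0.1232] stand [-0.1104 -0.0797] yaw [-1.799e+02 -1.000e-01  9.900e+01] Fstand [0.3 0.2 1.2] T [-0.04  0.01  0.  ] grip -0.0
1.4 0.01 [2.18 0.35] 0.01
1.4 0 [3.17 0.51] 0.01
1.5 0 [3.78 0.48] 0.11
1.6 0 [4.4  0.52] 0.21
1.7 0 [5.01 0.62] 0.31
1.8 0 [5.61 0.77] 0.41
t 12.45 pos [ 0.5105 -0.1363  0.1256] stand [-0.1091 -0.081 ] yaw [1.799e+02 1.000e-01 9.900e+01] Fstand [ 0.9 -0.3  0.4] T [-0.01 -0.01 -0.01] grip 0.001
```

View pics/s12.png

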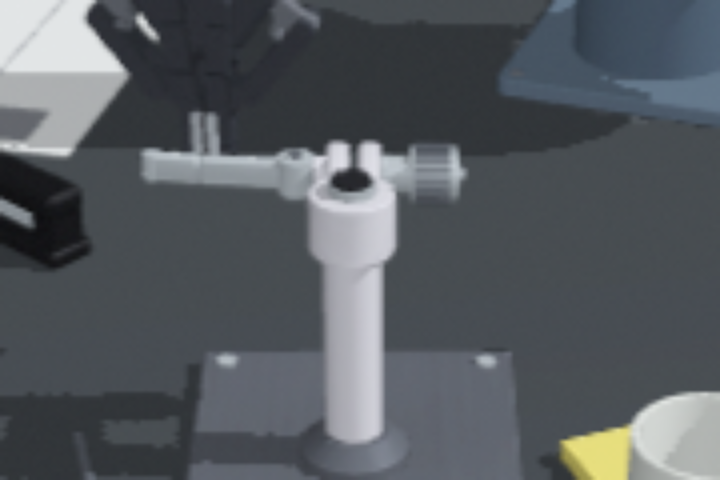

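View pics/t12.png

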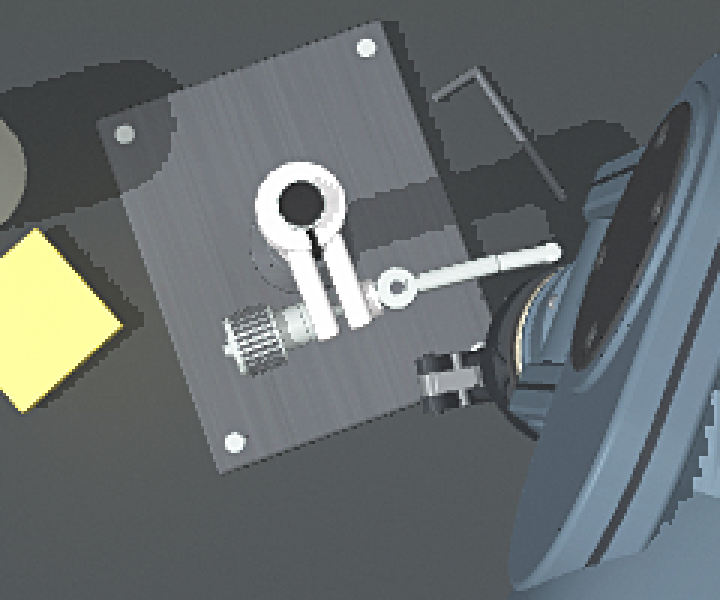

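Call:
{"api": "drive_tool", "payload": {
  "plan": [
    {"grip": 0, "dx": 1, "dy": 0.15, "dz": 0, "turn": 0.02},
    {"grip": 0, "dx": 2, "dy": 0.3, "dz": 0, "turn": 0.04},
    {"grip": 0, "dx": 2.8, "dy": 0.45, "dz": 0, "turn": 0.06},
    {"grip": 0, "dx": 3.1, "dy": 0.5, "dz": 0, "turn": 0.06},
    {"grip": 0, "dx": 3.1, "dy": 0.5, "dz": 0, "turn": 0.06}
  ]
}}

```text
time_s: 12.95
position: [0.5411, -0.1308, 0.1239]
orientation: [-180.0, -0.0, 102.4]
force: [0.2, 0.8, -0.8]
gripper_width: -0.0
```

```bash
cat >> h.py <<'E'
def ang(half=.0155):
    # lever angle if contact face lies on the blade (tool y face normal)
    s=env.read_state();p=w2s(s["position"]);v=p-np.array([-.052,-.030]);r=np.hypot(*v)
    # v = r b - half t ; angle of v in lever terms
    phi=np.arctan2(-v[1],-v[0]); return phi+np.arcsin(half/r)
E
python3 - <<'E'
from h import *
st();print(ang())
E
```

```text
t 12.95 pos [ 0.5411 -0.1308  0.1239] stand [-0.0783 -0.0857] yaw [-180.    -0.   102.4] Fstand [ 0.5  0.7 -0.8] T [-0.05 -0.04 -0.  ] grip -0.0
1.383768129019237
```

Call:
{"api": "drive_tool", "payload": {
  "plan": [
    {"grip": 0, "dx": 0.2, "dy": 0.03, "dz": 0, "turn": 0.03},
    {"grip": 0, "dx": 0.4, "dy": 0.05, "dz": 0, "turn": 0.07},
    {"grip": 0, "dx": 0.4, "dy": 0.05, "dz": 0, "turn": 0.07}
  ]
}}

```text
time_s: 13.25
position: [0.5443, -0.1304, 0.1238]
orientation: [-180.0, -0.0, 106.4]
force: [-0.7, -0.3, -0.3]
gripper_width: -0.001
```

```bash
python3 - <<'E'
from h import *
st();print(ang())
E
```

```text
t 13.25 pos [ 0.5443 -0.1304  0.1238] stand [-0.0751 -0.0865] yaw [-180.    -0.   106.4] Fstand [-0.8 -0.1 -0.3] T [-0.   -0.03 -0.  ] grip -0.001
1.4389793968063689
```

Call:
{"api": "drive_tool", "payload": {
  "plan": [
    {"grip": 0, "dx": 0.2, "dy": 0.02, "dz": 0, "turn": 0.03},
    {"grip": 0, "dx": 0.4, "dy": 0.05, "dz": 0, "turn": 0.07},
    {"grip": 0, "dx": 0.4, "dy": 0.05, "dz": 0, "turn": 0.07}
  ]
}}

```text
time_s: 13.55
position: [0.5476, -0.1304, 0.1238]
orientation: [-179.9, 0.0, 110.4]
force: [-1.7, -2.1, 1.1]
gripper_width: -0.002
```

```bash
python3 - <<'E'
from h import *
st();print(ang())
E
```

```text
t 13.55 pos [ 0.5476 -0.1304  0.1238] stand [-0.072  -0.0875] yaw [-179.9    0.   110.4] Fstand [-2.2 -1.4  1.1] T [-0.3   0.47 -0.09] grip -0.002
1.4935189269673392
```

Call:
{"api": "drive_tool", "payload": {
  "plan": [
    {"grip": 0, "dx": 0.2, "dy": 0.02, "dz": 0, "turn": 0.03},
    {"grip": 0, "dx": 0.4, "dy": 0.05, "dz": 0, "turn": 0.07},
    {"grip": 0, "dx": 0.4, "dy": 0.05, "dz": 0, "turn": 0.07}
  ]
}}

```text
time_s: 13.85
position: [0.5518, -0.1303, 0.1238]
orientation: [-179.9, 0.0, 114.4]
force: [-3.4, -3.4, 1.4]
gripper_width: 0.0
```

```bash
python3 - <<'E'
from h import *
st();print(ang())
E
```

```text
t 13.85 pos [ 0.5518 -0.1303  0.1238] stand [-0.0681 -0.0888] yaw [-179.9    0.   114.4] Fstand [-4.3 -2.1  1.4] T [-0.66  0.68 -0.07] grip 0.0
1.5611272321125673
```

Resistance starts at about 1.5 rad (2 N at 1.49, 4.5 N at 1.56), so the nut is well set. I carry on folding.

```bash
python3 - <<'E'
from h import *
s=env.read_state();c0=s["position"][:2];y0=s["orientation"][2]
for th in np.arange(1.6,3.2,.1):
    p,y=lev(th,-.002);print(th.round(2),((p-c0)*100).round(2),np.radians(y-y0).round(2))
print(lev(3.14,.0)[1])
E
```

```text
1.6 [ 0.46 -0.01] -0.06
1.7 [1.06 0.11] 0.04
1.8 [1.65 0.28] 0.14
1.9 [2.22 0.52] 0.24
2.0 [2.76 0.81] 0.34
2.1 [3.28 1.15] 0.44
2.2 [3.75 1.54] 0.54
2.3 [4.18 1.98] 0.64
2.4 [4.57 2.45] 0.74
2.5 [4.91 2.97] 0.84
2.6 [5.19 3.51] 0.94
2.7 [5.42 4.08] 1.04
2.8 [5.59 4.67] 1.14
2.9 [5.7  5.28] 1.24
3.0 [5.75 5.89] 1.34
3.1 [5.74 6.51] 1.44
198.93888233223598
```

Call:
{"api": "drive_tool", "payload": {
  "plan": [
    {"grip": 0, "dx": 0.46, "dy": 0, "dz": 0, "turn": -0.03},
    {"grip": 0, "dx": 0.76, "dy": 0.05, "dz": 0, "turn": 0},
    {"grip": 0, "dx": 1.06, "dy": 0.11, "dz": 0, "turn": 0.04},
    {"grip": 0, "dx": 1.36, "dy": 0.2, "dz": 0, "turn": 0.09},
    {"grip": 0, "dx": 1.65, "dy": 0.28, "dz": 0, "turn": 0.14},
    {"grip": 0, "dx": 1.93, "dy": 0.4, "dz": 0, "turn": 0.19},
    {"grip": 0, "dx": 2.22, "dy": 0.52, "dz": 0, "turn": 0.24}
  ]
}}

```text
time_s: 14.55
position: [0.5708, -0.1252, 0.1237]
orientation: [-179.6, -0.2, 128.2]
force: [-12.2, -4.3, 4.9]
gripper_width: 0.002
```

```bash
python3 - <<'E'
from h import *
st();print(ang())
E
```

```text
t 14.55 pos [ 0.5708 -0.1252  0.1237] stand [-0.0484 -0.0901] yaw [-179.6   -0.2  128.2] Fstand [-12.9  -0.1   4.9] T [-0.79  2.22 -0.03] grip 0.002
1.8907947403868635
```

Call:
{"api": "drive_tool", "payload": {
  "plan": [
    {"grip": 0, "dx": 0.35, "dy": 0.2, "dz": 0, "turn": 0.05},
    {"grip": 0, "dx": 0.65, "dy": 0.4, "dz": 0, "turn": 0.1},
    {"grip": 0, "dx": 0.9, "dy": 0.6, "dz": 0, "turn": 0.15},
    {"grip": 0, "dx": 1.2, "dy": 0.8, "dz": 0, "turn": 0.2}
  ]
}}

```text
time_s: 14.95
position: [0.5822, -0.1189, 0.1238]
orientation: [-179.4, -0.2, 139.6]
force: [-12.2, -7.7, 4.7]
gripper_width: 0.002
```

```bash
python3 - <<'E'
from h import *
st();print(ang())
E
```

```text
t 14.95 pos [ 0.5822 -0.1189  0.1238] stand [-0.0355 -0.0879] yaw [-179.4   -0.2  139.6] Fstand [-14.1  -3.3   4.7] T [-1.41  2.54 -0.03] grip 0.002
2.108189117541854
```

Call:
{"api": "drive_tool", "payload": {
  "plan": [
    {"grip": 0, "dx": 0.24, "dy": 0.2, "dz": 0, "turn": 0.05},
    {"grip": 0, "dx": 0.47, "dy": 0.42, "dz": 0, "turn": 0.1},
    {"grip": 0, "dx": 0.68, "dy": 0.64, "dz": 0, "turn": 0.15},
    {"grip": 0, "dx": 0.88, "dy": 0.88, "dz": 0, "turn": 0.2}
  ]
}}

```text
time_s: 15.35
position: [0.5914, -0.1111, 0.1238]
orientation: [-179.4, -0.2, 151.0]
force: [-11.5, -10.1, 4.3]
gripper_width: -0.005
```

```bash
python3 - <<'E'
from h import *
st();print(ang())
E
```

```text
t 15.35 pos [ 0.5914 -0.1111  0.1238] stand [-0.0243 -0.0836] yaw [-179.4   -0.2  151. ] Fstand [-14.2  -5.8   4.3] T [-1.82  2.15 -0.01] grip -0.005
2.307770954771372
```

Call:
{"api": "drive_tool", "payload": {
  "plan": [
    {"grip": 0, "dx": 0.2, "dy": 0.24, "dz": 0, "turn": 0.05},
    {"grip": 0, "dx": 0.39, "dy": 0.48, "dz": 0, "turn": 0.1},
    {"grip": 0, "dx": 0.57, "dy": 0.73, "dz": 0, "turn": 0.15},
    {"grip": 0, "dx": 0.73, "dy": 1.0, "dz": 0, "turn": 0.2},
    {"grip": 0, "dx": 0.88, "dy": 1.26, "dz": 0, "turn": 0.25},
    {"grip": 0, "dx": 1.01, "dy": 1.53, "dz": 0, "turn": 0.3}
  ]
}}

```text
time_s: 15.95
position: [0.6023, -0.0951, 0.1238]
orientation: [-179.6, -0.3, 168.2]
force: [-8.7, -7.9, 2.0]
gripper_width: 0.003
```

```bash
python3 - <<'E'
from h import *
st();print(ang())
s=env.read_state();c0=s["position"][:2];y0=s["orientation"][2]
for th in np.arange(2.6,3.2,.1):
    p,y=lev(th,0);print(th.round(2),((p-c0)*100).round(2),np.radians(y-y0).round(2))
E
```

```text
t 15.95 pos [ 0.6023 -0.0951  0.1238] stand [-0.0088 -0.072 ] yaw [-179.6   -0.3  168.2] Fstand [-10.8  -4.7   2. ] T [-1.44  1.7   0.06] grip 0.003
2.630332936110533
2.6 [ 0.09 -0.2 ] -0.0
2.7 [0.34 0.37] 0.1
2.8 [0.53 0.96] 0.2
2.9 [0.66 1.56] 0.3
3.0 [0.73 2.18] 0.4
3.1 [0.74 2.8 ] 0.5
3.2 [0.68 3.41] 0.6
```

Call:
{"api": "drive_tool", "payload": {
  "plan": [
    {"grip": 0, "dx": 0.3, "dy": 0.3, "dz": 0, "turn": 0.07},
    {"grip": 0, "dx": 0.42, "dy": 0.65, "dz": 0, "turn": 0.14},
    {"grip": 0, "dx": 0.53, "dy": 1.0, "dz": 0, "turn": 0.2},
    {"grip": 0, "dx": 0.6, "dy": 1.3, "dz": 0, "turn": 0.25},
    {"grip": 0, "dx": 0.66, "dy": 1.6, "dz": 0, "turn": 0.3},
    {"grip": 0, "dx": 0.7, "dy": 1.9, "dz": 0, "turn": 0.35},
    {"grip": 0, "dx": 0.73, "dy": 2.2, "dz": 0, "turn": 0.4},
    {"grip": 0, "dx": 0.74, "dy": 2.5, "dz": 0, "turn": 0.45},
    {"grip": 0, "dx": 0.74, "dy": 2.8, "dz": 0, "turn": 0.5}
  ]
}}

```text
time_s: 16.85
position: [0.6138, -0.0633, 0.124]
orientation: [180.0, 0.1, -162.9]
force: [0.8, -5.8, 0.0]
gripper_width: -0.002
```

```bash
python3 - <<'E'
from h import *
st();print(ang())
p,d=viewer.snapshot("top");save("t13.png",p[150:350,220:460].repeat(3,0).repeat(3,1))
p,d=viewer.snapshot("scene");save("s13.png",cv2.resize(p[90:210,220:400],None,fx=4,fy=4))
st()
E
```

```text
t 16.85 pos [ 0.6138 -0.0633  0.124 ] stand [ 0.0124 -0.0457] yaw [ 1.800e+02  1.000e-01 -1.629e+02] Fstand [-1.2 -5.8  0. ] T [-1.23 -0.24  0.  ] grip -0.002
3.13901129337696
t 16.95 pos [ 0.6137 -0.0635  0.124 ] stand [ 0.0123 -0.0458] yaw [ 1.800e+02  1.000e-01 -1.631e+02] Fstand [-0.3  0.2  0.4] T [-0.12 -0.05  0.02] grip -0.008
```

View pics/t13.png

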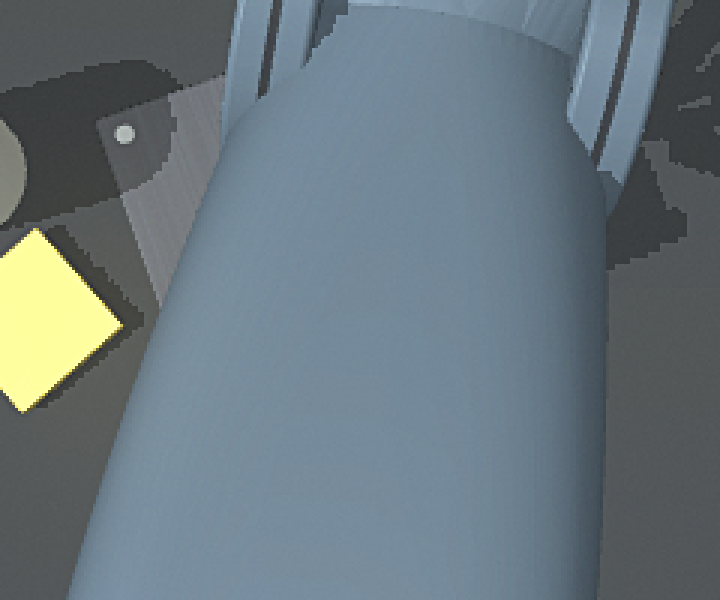

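View pics/s13.png

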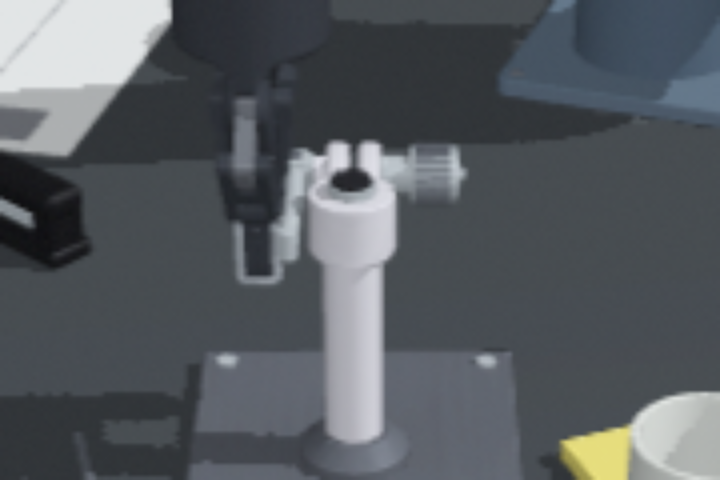

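Call:
{"api": "drive_tool", "payload": {
  "plan": [
    {"grip": 0, "dx": -0.06, "dy": 0.15, "dz": 0, "turn": 0},
    {"grip": 0, "dx": -0.1, "dy": 0.3, "dz": 0, "turn": 0}
  ]
}}

```text
time_s: 17.15
position: [0.6137, -0.0635, 0.1242]
orientation: [-179.7, 0.1, -163.2]
force: [5.0, -7.9, -3.2]
gripper_width: -0.001
```

Call:
{"api": "drive_tool", "payload": {
  "plan": [
    {"grip": 0, "dx": 0.4, "dy": -1, "dz": 0, "turn": 0},
    {"grip": 0, "dx": 1.0, "dy": -3, "dz": 0, "turn": 0},
    {"grip": 0, "dx": 1.3, "dy": -4.5, "dz": 3, "turn": 0},
    {"grip": 0, "dx": 0, "dy": -8, "dz": 8, "turn": 0},
    {"grip": 0, "dx": -3, "dy": -12, "dz": 11, "turn": 0},
    {"grip": 0, "dx": -6, "dy": -16, "dz": 11, "turn": 0},
    {"grip": 0, "dx": -10, "dy": -19, "dz": 11, "turn": 0},
    {"grip": 0, "dx": -14, "dy": -21, "dz": 11, "turn": 0},
    {"grip": 0, "dx": -14, "dy": -21, "dz": 11, "turn": 0},
    {"grip": 0, "dx": -14, "dy": -21, "dz": 11, "turn": 0}
  ]
}}

```text
time_s: 18.15
position: [0.4707, -0.2729, 0.2342]
orientation: [180.0, 0.0, -163.3]
force: [0.1, 1.2, 0.1]
gripper_width: -0.002
```

```bash
python3 - <<'E'
from h import *
st()
p,d=viewer.snapshot("top");save("t14f.png",p);save("t14.png",p[150:350,220:460].repeat(3,0).repeat(3,1))
a=cv2.imread("pics/top0.png")[:,:,::-1]
print("pivot/tip home top px*3",[(np.array(w2p("top",[*s2w([-.052+r,-.03]),.158]))-[220,150])*3 for r in (0,.082)])
st()
E
```

```text
t 18.15 pos [ 0.4707 -0.2729  0.2342] stand [-0.1912 -0.1971] yaw [ 180.     0.  -163.3] Fstand [0.5 1.1 0.1] T [-0.04 -0.03 -0.03] grip -0.002
pivot/tip home top px*3 [array([394.64228551, 288.35391416]), array([336.7476403 , 129.65992813])]
t 18.2 pos [ 0.4719 -0.272   0.2341] stand [-0.1897 -0.1967] yaw [ 1.800e+02  1.000e-01 -1.632e+02] Fstand [-0.   0.3 -0.4] T [ 0.01 -0.02 -0.03] grip -0.001
```

View pics/t14.png

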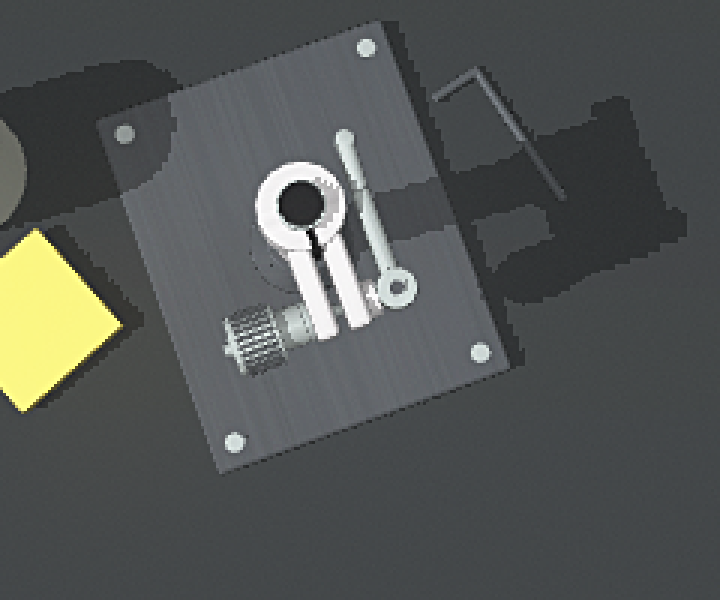

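View pics/t14f.png

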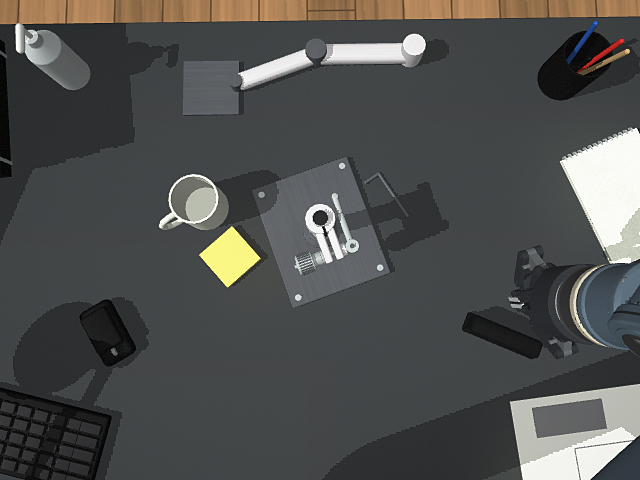

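The lever lies home beside the column, with its tip at (345,133) and pivot at (397,287). The other things on the desk look unmoved and the arm is clear, so I hand in.

```bash
python3 -c "
from h import *
st();close_job()"
```

```text
t 18.2 pos [ 0.4719 -0.272   0.2341] stand [-0.1897 -0.1967] yaw [ 1.800e+02  1.000e-01 -1.632e+02] Fstand [-0.   0.3 -0.4] T [ 0.01 -0.02 -0.03] grip -0.001
the job is handed in; nothing more can be done
```

The nut is set, the lever is folded home and the clamp is holding. I handed the job in at 18.2 s.

- **Setting the nut:** I swung the lever straight out first. Then I rolled the nut about 1.7 rad clockwise with a finger pad, until the torque reached about 0.25 N m and the lever began to be pushed back open. Pushing the lever afterwards, resistance began at about 1.5 rad (straight out is 1.57).
- **Folding the lever:** The push peaked at about 15 N and then fell off as the lever went over centre. I pressed it lightly against its stop, and it stayed home after I let go.
- **Last checks:** The final top view shows the lever parallel to the lugs, about 0.02–0.03 rad short of the angle I calculated for home. That is within pixel error. The other things on the desk look unmoved, and the arm was clear of everything.
- **Small disagreements:** When I let go of the nut, the lever sat about 0.1 rad further open than before I tightened it. I stopped short of 0.3 N m because the lever was already moving. I didn't use the squeeze reading.

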